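# Lay out the bench for a board repair

### The job

Lay out the grey strip for a board repair: stand the solder spool on the cork pad between the board holder and the iron stand, the flux tin on the pad on the other side of the board holder, and the upper of the two nested steel cups, lifted straight off, on the pad on the other side of the iron stand, each upright in the middle of its pad. Put the finned heat sink, fins up, on the big black chip of the board, centred and square with it. Leave the lower cup standing where it is.

Things in the scene. Friction and masses are not known exactly. Their poses are not given: they have to be found in the camera images.
- spool_center (a point): Solder spool: upright cylinder, two white flanges 52 mm across with silver solder wire wound nearly flush between them, 55 mm tall, about 0.22 kg, standing on end. This point is its centre, 27.5 mm above its underside; z is its axis, up. It starts somewhere in the far row of things, beyond the strip.
- tin_center (a point): Flux tin: squat closed metal tin with a brass-coloured disc on its lid, 56 mm across (lid 57 mm), 34 mm tall, about 0.09 kg. This point is its centre, 17 mm above its underside; z is up. It starts in the far row.
- sink_center (a point): Heat sink: aluminium block 40 x 40 mm, 32 mm tall, six upright fins running along its x; about 0.08 kg; it can be gripped across any two opposite sides. This point is its centre, 16 mm above its underside; x and y are square with its sides, z up. It starts in the far row, turned at random.
- cup_top_center (a point): Upper of two nested, equal steel cups, to be moved: conical, 62 mm across at the rim, 42 mm at the foot, 50 mm tall, wall 2 mm, about 0.08 kg. This point is its centre, 25 mm above its underside; z up. Nested, it stands loosely on the lower cup's thick inner floor, 18 mm higher than the lower cup, so the upper 18 mm of it stand free to be gripped across the outside below the rim.
- cup_low_center (a point): Lower of the two nested cups, same shape, about 0.2 kg, standing loose on the table in the far row; it stays. This point is its centre, 25 mm above its underside; z up.
- chip_top (a point): Middle of the top face of the big square black chip, 40 x 40 mm, at the centre of the green circuit board in the board holder: a fixed aluminium block 100 mm (along x) by 80 mm (along y), rising to 24 mm above the table, its chip standing 3 mm proud of the board. This point is 25 mm above the table; x and y are square with the chip's sides and the holder's. The holder is on the strip on either the left or the right side of the middle pad.
- iron_stand: Iron stand: fixed dark base 100 mm (along its x) by 80 mm (along y), 16 mm tall, with a yellow sponge on its -x half and a sloping wire coil holding a short black iron on its +x half, up to about 95 mm above the table. Origin at the centre of its underside. It is on the strip, on the side of the middle pad where the board holder is not.
- pad_left: Cork disc, 76 mm across, 3 mm thick, fixed on the grey strip; origin at the centre of its underside (2 mm above the table), so things stand on it 5 mm above the table. The leftmost of the three (largest y; left as seen from the robot).
- pad_mid: Cork disc, 76 mm across, 3 mm thick, fixed on the grey strip; origin at the centre of its underside (2 mm above the table), so things stand on it 5 mm above the table. The middle one, between board holder and iron stand. Its y axis points along the strip towards the left pad.
- pad_right: Cork disc, 76 mm across, 3 mm thick, fixed on the grey strip; origin at the centre of its underside (2 mm above the table), so things stand on it 5 mm above the table. The rightmost of the three (smallest y).
Things that resemble listed ones, but are neither listed nor needed, are in the scene too. Leave any blue look-alike of the part that bears cup_top_center alone. Leave any orange look-alike of the part that bears cup_low_center alone.

How it is judged:
By the outcome, as a careful person would: the job done as asked, in the order asked, and still so for the second after the job is handed in, with the robot touching nothing.
It also fails if it takes over 122 s, if anything falls off the work surface, if the arm or the gripper's body presses on something with over 40 N, if the wrist force passes 120 N, or if a joint passes its speed limit or range.

### The arm

A 7-joint arm with a two-finger parallel gripper is mounted at the origin on the work surface. World frame = base frame: x ahead of the robot, y to its left, z up, the work surface at z = 0. Lengths are in m, angles in rad, forces in N, time in s.
With the tool pointing down it reaches from about 0.4 to 0.85 m from the base axis. Payload 10.4 kg.
Tool frame: the origin (TCP) lies at the very end of the fingers, on their centre line; the grasp point (between the pads) lies r.hold_point_z behind it (r.hold_point_z is the distance from the TCP to the grasp point, in m); z points along the fingers, y is the direction in which the jaws open and shut (so a half turn about z gives the same grasp; the last joint's range is limited). The gripper opens to 87 mm and grips with 3 to 60 N. Pads are 19 mm wide; open, the fingers measure 117 mm over their backs; the gripper's body (75 mm by 190 mm) begins 51 mm behind the grasp point.
Start: joints at [1.251, 0.332, -0.065, 1.46, 0.022, 1.35, -0.088], TCP at [0.183, -0.598, 0.223] pointing down, gripper open.
Joint ranges: [-2.6, 2.6], [-0.5, 2.12], [-1.47, 1.34], [0.16, 2.42], [-1.27, 4.41], [0.06, 2.06], [-2.6, 2.6]. Speed limits (rad/s): [2.22, 2.22, 2.79, 2.79, 3.14, 3.14, 3.14].

### API

Orientations are given as a unit quaternion [x, y, z, w].
In Python, from bench import r gives the robot as it stands.
- The arm moves only by the tool send_rows, never from a script. Its argument "commands" is a list of rows, each a list of 7 numbers: the shift along the world's x, y, z normalised to -1 to 1, where 1 is 0.03 m, then the turn, a rotation vector about the world's x, y, z normalised to -1 to 1, where 1 is 5 degrees, then the gripper command: -1 is fully open, 1 is shut, values between are in proportion. In form: [[tx, ty, tz, ax, ay, az, jaw], ...]. A call has 1 to 10 rows; each row shifts and turns the pose as measured when the row begins; what a row does not reach is not made up. A row lasts 1/12 s, in which the tool goes at most 41.7 mm and 7.16 degrees, less where a joint would pass 70% of its speed; a pose out of reach is approached as far as the arm can. A call with a number of a shift or a turn outside -1 to 1 is refused whole. A call with a gripper value outside its range is refused whole. The fingers move at their own pace and stop on an object; "grip_force" is the grip in N (left out, the last holds). Time passes only in rows, so rows that do not move let the fingers close. It gives the time, the measured TCP pose, the force and the opening at its end, in the units of the state.
- r.read_state(): the state, without advancing time (a new reading comes with each control period).
- r.camera(name): name is "scene" or "top" or "wrist"; returns the picture (400x640x3 uint8, blue, green, red); there is no depth.
- r.calibration(name): a dict with "K" (3x3 intrinsics, pixels), "dist" ([k1, k2, p1, p2, k3] as OpenCV has them; the pictures are not rectified), "R" (3x3) and "t" (3): a world point X has camera coordinates R X + t; the wrist camera has in their place "mount" (4x4, takes a point from camera to tool coordinates, whose origin is the TCP and whose axes are the flange's). Camera axes: x right, y down, z forward; pixel columns grow to the right and rows downward; lengths in m; the calibration is good to about 2 mm. A picture is of the moment at which its call begins: read the wrist's pose just before it. calibration takes no time and is no camera call.
- r.close_job(): hands the job in, once; it reports no verdict.
The state is a dict: "time": time; "joint_positions": joint angles; "joint_vel": joint speeds; "joint_torque": joint torques, N m; "ee_pos": TCP position; "eef_rot": TCP orientation; "ft_force": force on the tool from outside, world axes, zero at the start; "torque": the same for the moment, N m; "width": finger opening in m.
Only numpy, scipy, OpenCV 4.12 (cv2) and the standard library are available. Lean on these libraries where they do the work, as an engineer would, in place of code of your own. Each camera call takes 0.05 s, during which the arm holds its last target.

## Working session

There is one attempt and no reset: what is moved stays moved. The work goes in short steps, Python scripts to look and compute and a tool call to move; the robot and the scene stay as the last step left them, time stands still between calls to the robot, and variables do not carry over. Pictures are saved under pics/ and viewed, and the job is handed in when it is done.

Besides the shell and the picture viewer there is one more tool, called by a JSON object that holds its "method" and its "body". send_rows: Moves the arm, as the interface text tells. Scaled input: -1 to 1 covers 0.03 m each way for a shift and 5 degrees each way for a turn. Its arguments: {"type":"object","properties":{"commands":{"type":"array"},"grip_force":{"type":"number"}},"required":["commands"]}

```bash
ls; mkdir -p pics; python3 - <<'E'
from bench import r
import cv2
s=r.read_state()
for k,v in s.items(): print(k,v)
print(r.hold_point_z)
for n in("scene","top","wrist"):
    cv2.imwrite(f"pics/{n}0.png",r.camera(n)); print(n,r.calibration(n))
E
```

```text
pics
time 0.0
joint_positions [ 1.25140623  0.33290079 -0.06472319  1.46095161  0.02155424  1.34988281
 -0.08849209]
joint_vel [-0.00089546 -0.00069132  0.00129644  0.00037499  0.00075398  0.00053365
 -0.00115245]
joint_torque [-5.80360575e-05 -6.23238230e+01  2.50741543e-02 -3.89908040e+01
 -6.12286781e-02  3.95106326e-02  1.18395201e-04]
ee_pos [ 0.18269122 -0.59729512  0.221731  ]
eef_rot [ 9.89006356e-01  1.47871236e-01 -1.14215728e-04 -7.15804197e-04]
ft_force [-0.28423903 -0.37730686  0.51417029]
torque [ 0.01363526  0.06405756 -0.01085617]
width 0.08718468117601279
0.0187
scene {'K': array([[414.28841994,   0.        , 326.46188034],
       [  0.        , 414.28841994, 202.26820316],
       [  0.        ,   0.        ,   1.        ]]), 'dist': array([-0.11042965,  0.        ,  0.        ,  0.        ,  0.        ]), 'R': array([[ 0.45575272,  0.89002527, -0.01202014],
       [ 0.53022919, -0.28231017, -0.79947356],
       [-0.71494508,  0.35798882, -0.600581  ]]), 't': array([-0.27239839, -0.25035619,  1.20559854])}
top {'K': array([[391.44994818,   0.        , 320.36172052],

[... 284 characters left out ...]
     [ 0.23627863,  0.01361488, -0.97158996]]), 't': array([-0.02776309,  0.6090744 ,  0.68517558])}
wrist {'K': array([[298.33259466,   0.        , 318.69140058],
       [  0.        , 298.33259466, 199.66459561],
       [  0.        ,   0.        ,   1.        ]]), 'dist': array([-0.04227482,  0.        ,  0.        ,  0.        ,  0.        ]), 'mount': array([[ 4.68517312e-04, -9.57488037e-01, -2.88472597e-01,
         7.97693699e-02],
       [ 9.99999890e-01,  4.54640703e-04,  1.15103570e-04,
         8.93927403e-04],
       [ 2.09410924e-05, -2.88472619e-01,  9.57488145e-01,
        -1.62824809e-01],
       [ 0.00000000e+00,  0.00000000e+00,  0.00000000e+00,
         1.00000000e+00]])}
```

View pics/scene0.png

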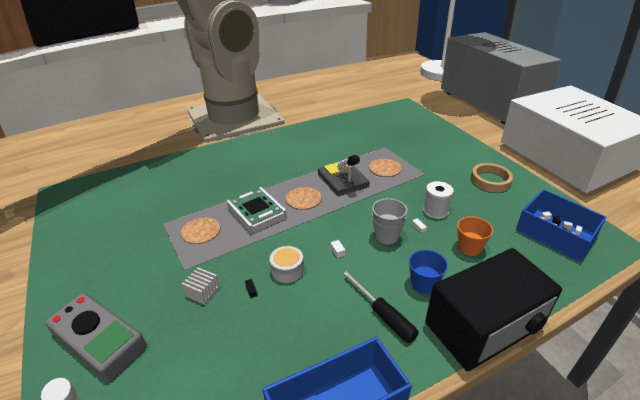

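View pics/top0.png

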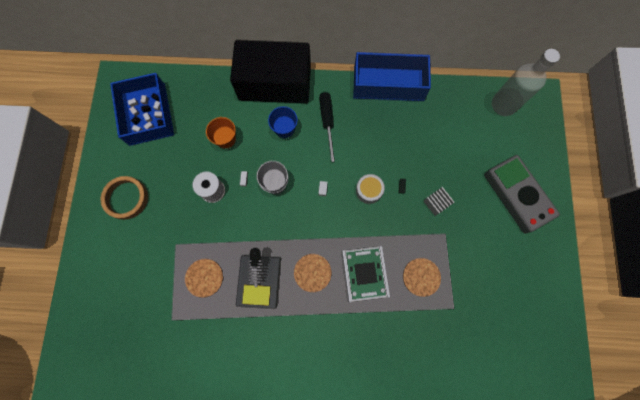

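View pics/wrist0.png

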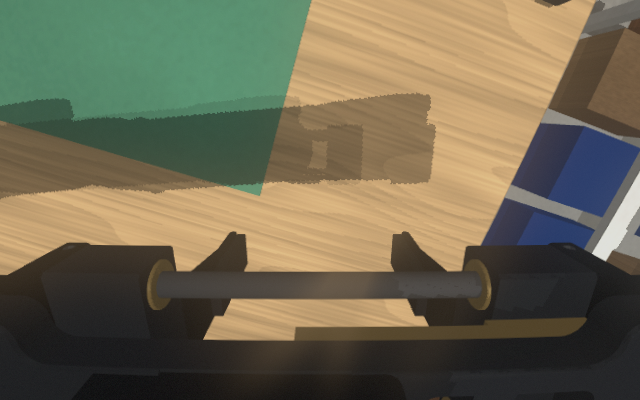

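Top picture: cork pads at (203,278), (312,272) and (422,278). The board is at (366,275) on the right side and the iron stand at (258,280) on the left. So the spool goes to the middle pad, the tin to the right, the cup to the left.

Things that could be confused:
- **Spool:** white-flanged object at (207,185). The tape ring at (123,197) and the bottle at (530,78) are the alternatives.
- **Tin:** (370,188).
- **Cups:** the grey nest at (272,178). The blue cup (284,122) and orange cup (221,132) are decoys.
- **Sink:** (440,201).

```bash
cat > h.py <<'E'
import numpy as np, cv2
from bench import r
def ray(cal,uv):
    p=cv2.undistortPoints(np.array([[uv]],float),cal["K"],cal["dist"])[0,0]
    return np.array([p[0],p[1],1.])
def cast(name,uv,z,pose=None):
    c=r.calibration(name); d=ray(c,uv)
    if name=="wrist":
        from scipy.spatial.transform import Rotation as Ro
        p,q=pose; T=np.eye(4);T[:3,:3]=Ro.from_quat(q).as_matrix();T[:3,3]=p
        M=T@c["mount"]; C=M[:3,3]; D=M[:3,:3]@d
    else:
        C=-c["R"].T@c["t"]; D=c["R"].T@d
    return C+D*(z-C[2])/D[2]
def proj(name,X,pose=None):
    c=r.calibration(name)
    if name=="wrist":
        from scipy.spatial.transform import Rotation as Ro
        p,q=pose; T=np.eye(4);T[:3,:3]=Ro.from_quat(q).as_matrix();T[:3,3]=p
        M=np.linalg.inv(T@c["mount"]); R,t=M[:3,:3],M[:3,3]
    else: R,t=c["R"],c["t"]
    return cv2.projectPoints(np.array([X],float),cv2.Rodrigues(R)[0],t,c["K"],c["dist"])[0][0,0]
E
python3 - <<'E'
from h import *
im=cv2.imread("pics/top0.png"); sc=cv2.imread("pics/scene0.png")
a=cv2.resize(im[150:320,165:470],None,fx=2.6,fy=2.6,interpolation=cv2.INTER_CUBIC);cv2.imwrite("pics/topcrop.png",a)
b=cv2.resize(sc[140:310,160:520],None,fx=2.2,fy=2.2,interpolation=cv2.INTER_CUBIC);cv2.imwrite("pics/scenecrop.png",b)
hsv=cv2.cvtColor(im,cv2.COLOR_BGR2HSV)
for lo,hi,nm in [((5,90,90),(18,255,255),"cork"),((18,90,100),(32,255,255),"yellow"),((0,0,60),(180,60,255),"grey")]:
    m=cv2.inRange(hsv,np.array(lo),np.array(hi)); m[:150]=0;m[330:]=0;m[:,:165]=0;m[:,470:]=0
    cs,_=cv2.findContours(m,cv2.RETR_EXTERNAL,cv2.CHAIN_APPROX_NONE)
    for c in cs:
        if cv2.contourArea(c)>60:
            (x,y),(w,h),an=cv2.minAreaRect(c); M=cv2.moments(c)
            u=M["m10"]/M["m00"],M["m01"]/M["m00"]
            print(nm,np.round(u,1),round(cv2.contourArea(c)),np.round((w,h,an),1),cast("top",u,.005).round(4))
print("tin top",cast("top",(371,187.5),.034))
print("spool top",cast("top",(206.5,184),.055))
print("cup rim",cast("top",(272.5,177),.068))
print("sink top",cast("top",(440.5,201),.032))
print("chip",cast("top",(366,273),.025))
E
```

```text
cork [203.5 277.6] 1082 [37. 37. 90.] [0.4465 0.2287 0.005 ]
cork [421.6 276.9] 1087 [38.9 36.1 45. ] [ 0.4684 -0.2097  0.005 ]
cork [312.2 272.6] 1064 [37. 36. 90.] [0.4666 0.0106 0.005 ]
yellow [255.8 294.8] 474 [26.9 19.6  3.6] [0.4179 0.1207 0.005 ]
yellow [370.3 186.9] 301 [19. 20. 90.] [ 0.6513 -0.1036  0.005 ]
grey [311.2 276.6] 20672 [ 76.1 281.5  87.7] [0.4586 0.0123 0.005 ]
grey [439.8 199.9] 384 [20.2 24.4 53.1] [ 0.6295 -0.2503  0.005 ]
grey [322.5 188. ] 105 [ 8.4 14.8  7.1] [ 0.6441 -0.0021  0.005 ]
grey [369.8 188. ] 624 [29. 28. 90.] [ 0.6488 -0.1025  0.005 ]
grey [243.3 177.9] 88 [14.  7. 90.] [0.6585 0.1682 0.005 ]
grey [208.2 186.6] 720 [33.9 26.2 45. ] [0.6358 0.2411 0.005 ]
grey [272.2 176.4] 786 [32.6 31.3 63.4] [0.6647 0.1067 0.005 ]
tin top [ 0.64202021 -0.10167308  0.034     ]
spool top [0.62834784 0.22951887 0.055     ]
cup rim [0.64523347 0.09689112 0.068     ]
sink top [ 0.6206365  -0.24361875  0.032     ]
chip [ 0.46985567 -0.09572936  0.025     ]
```

View pics/topcrop.png

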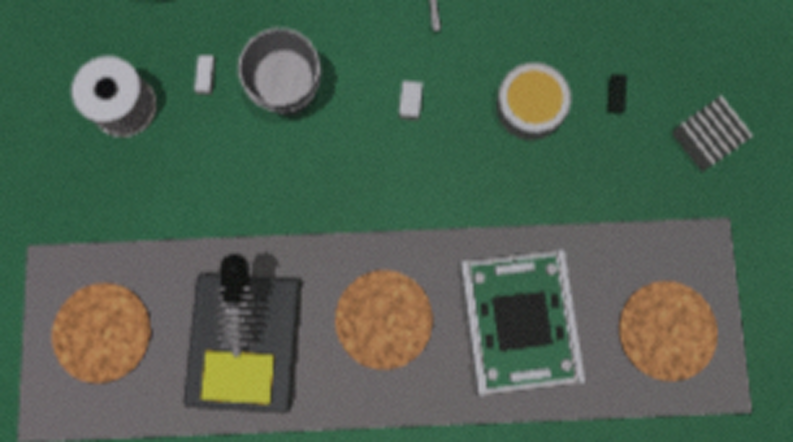

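View pics/scenecrop.png

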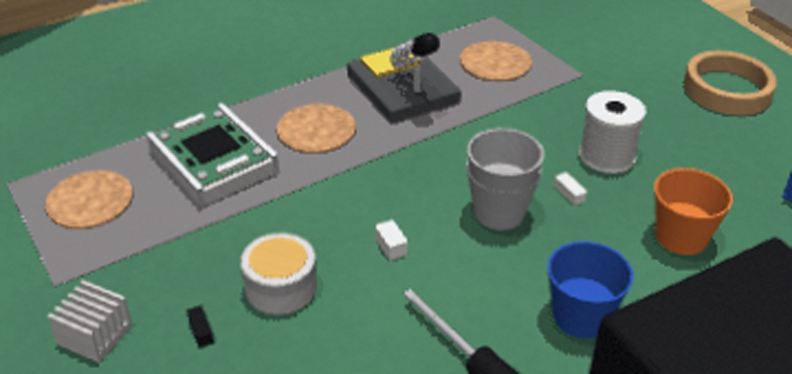

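The crops confirm the choices. The spool has white flanges, a hub hole and wound wire. The tin has a brass disc, the grey cups are nested, and the sink has fins. Now moving over the strip with the jaws turning towards world x.

{"method": "send_rows", "body": {"commands": [[0.44, 1, 0.1, 0, 0, 0.73, -1], [0.44, 1, 0.1, 0, 0, 0.73, -1], [0.44, 1, 0.1, 0, 0, 0.73, -1], [0.44, 1, 0.1, 0, 0, 0.73, -1], [0.44, 1, 0.1, 0, 0, 0.73, -1], [0.44, 1, 0.1, 0, 0, 0.73, -1], [0.44, 1, 0.1, 0, 0, 0.73, -1], [0.44, 1, 0.1, 0, 0, 0.73, -1], [0.44, 1, 0.1, 0, 0, 0.73, -1], [0.44, 1, 0.1, 0, 0, 0.73, -1]]}}

```text
time: 0.98
ee_pos: [0.3112, -0.2874, 0.2473]
eef_rot: [0.889, 0.457, -0.004, -0.002]
ft_force: [0.5, 0.8, 1.6]
width: 0.0868
```

{"method": "send_rows", "body": {"commands": [[0.44, 1, 0, 0, 0, 0.73, -1], [0.44, 1, 0, 0, 0, 0.73, -1], [0.44, 1, 0, 0, 0, 0.73, -1], [0.44, 1, 0, 0, 0, 0.73, -1], [0.44, 1, 0, 0, 0, 0.73, -1], [0.44, 1, 0, 0, 0, 0.73, -1], [0.44, 1, 0, 0, 0, 0.73, -1], [0.44, 1, 0, 0, 0, 0.73, -1], [0.44, 1, 0, 0, 0, 0.73, -1], [0, 0, 0, 0, 0, 0, -1]]}}

```text
time: 1.82
ee_pos: [0.4332, 0.0037, 0.2483]
eef_rot: [0.71, 0.705, -0.004, 0.001]
ft_force: [-1.4, 0.1, -0.5]
width: 0.0867
```

```bash
cat >> h.py <<'E'
def wr(name):
    import pickle
    s=r.read_state(); im=r.camera("wrist"); cv2.imwrite(f"pics/{name}.png",im)
    pose=(np.array(s["ee_pos"]),np.array(s["eef_rot"])); pickle.dump(pose,open(f"pics/{name}.pkl","wb"))
    return im,pose
def yaw(pose):
    from scipy.spatial.transform import Rotation as Ro
    y=Ro.from_quat(pose[1]).as_matrix()
    return np.degrees(np.arctan2(y[1,1],y[0,1])), y[:,2]
def blobs(im,lo,hi,amin=60,box=None):
    hsv=cv2.cvtColor(im,cv2.COLOR_BGR2HSV); m=cv2.inRange(hsv,np.array(lo),np.array(hi))
    if box is not None:
        k=np.zeros_like(m); k[box[1]:box[3],box[0]:box[2]]=1; m=m*k
    cs,_=cv2.findContours(m,cv2.RETR_EXTERNAL,cv2.CHAIN_APPROX_NONE)
    return [c for c in cs if cv2.contourArea(c)>amin]
def wcont(name,c,z,pose=None):
    return np.array([cast(name,p,z,pose)[:2] for p in c.reshape(-1,2).astype(float)],np.float32)
E
python3 - <<'E'
from h import *
im,pose=wr("w1"); print(pose,yaw(pose))
for c in blobs(im,(5,90,60),(18,255,255),300):
    print(cv2.boundingRect(c)); w=wcont("wrist",c,.005,pose); print("cork w",cv2.minEnclosingCircle(w))
t=cv2.imread("pics/top0.png")
for c in blobs(t,(5,90,90),(18,255,255),300,(165,240,470,330)):
    print("top",cv2.minEnclosingCircle(wcont("top",c,.005)))
E
```

```text
(array([0.43315722, 0.00365623, 0.24833758]), array([ 0.7096342 ,  0.704558  , -0.00396477,  0.00127075])) (np.float64(-0.4121253900058836), array([-0.00383643, -0.00739036, -0.99996533]))
(320, 299, 47, 21)
cork w ((0.4705182611942291, -0.21292006969451904), 0.037117473781108856)
(0, 249, 46, 26)
cork w ((-0.04722152650356293, -0.14761434495449066), 0.05130556598305702)
(318, 135, 54, 55)
cork w ((0.4682677090167999, 0.01087702065706253), 0.037663783878088)
(557, 0, 69, 17)
cork w ((0.7725792527198792, 0.2146385759115219), 0.04571163281798363)
(305, 0, 52, 16)
cork w ((0.44850847125053406, 0.20842860639095306), 0.030665231868624687)
(0, 0, 103, 154)
cork w ((0.08115219324827194, 0.12629571557044983), 0.11062121391296387)
top ((0.44688084721565247, 0.2285618782043457), 0.0379829965531826)
top ((0.4688454866409302, -0.20962096750736237), 0.03806285560131073)
top ((0.466922789812088, 0.010622534900903702), 0.03804847598075867)
```

View pics/w1.png

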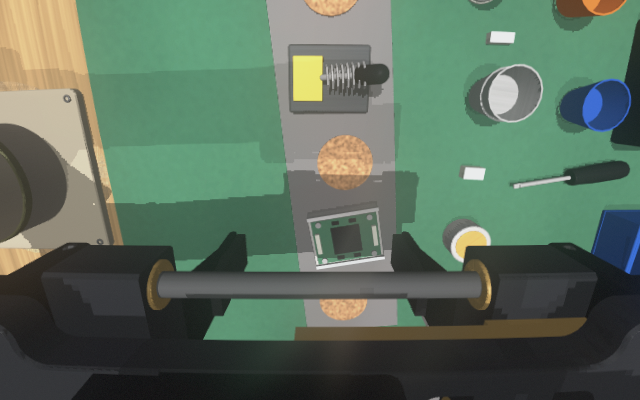

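Wrist picture: middle pad at (345,162), board at (346,238), iron stand at (330,78). The pad positions agree with the top camera to within 2 mm, and their radii come out at 38 mm. Next, the far-row things from the top view.

```bash
python3 - <<'E'
from h import *
t=cv2.imread("pics/top0.png")
for n,lo,hi,z,box in [("spool",(0,0,165),(180,60,255),.055,(185,160,235,205)),("tinlid",(0,0,130),(180,60,255),.034,(350,165,395,205)),("brass",(15,90,100),(32,255,255),.034,(350,165,395,205)),("sink",(0,0,110),(180,70,255),.032,(420,180,465,222)),("chip",(0,0,0),(180,255,60),.025,(345,255,390,295))]:
    for c in blobs(t,lo,hi,50,box):
        w=wcont("top",c,z); print(n,cv2.boundingRect(c),np.round(cv2.minEnclosingCircle(w)[0],4),round(cv2.minEnclosingCircle(w)[1],4),cv2.minAreaRect(w*1000))
E
```

```text
spool (193, 172, 25, 24) [0.6291 0.2323] 0.0245 ((628.5902099609375, 232.14044189453125), (47.416446685791016, 48.15769958496094), 31.140390396118164)
tinlid (357, 174, 27, 27) [ 0.6431 -0.1001] 0.0278 ((642.7850952148438, -100.08164978027344), (54.01772689819336, 53.93168258666992), 46.0977668762207)
brass (360, 177, 21, 20) [ 0.6434 -0.1004] 0.0217 ((644.1699829101562, -99.63916778564453), (40.351234436035156, 41.258697509765625), 2.6370837688446045)
chip (355, 262, 22, 23) [ 0.47   -0.0948] 0.0263 ((470.0828857421875, -94.52434539794922), (39.07081985473633, 40.04762268066406), 10.090397834777832)
```

{"method": "send_rows", "body": {"commands": [[0.7, 0.8, -0.3, 0, 0, 0, -1], [0.7, 0.8, -0.3, 0, 0, 0, -1], [0.7, 0.8, -0.3, 0, 0, 0, -1], [0.7, 0.8, -0.3, 0, 0, 0, -1], [0.7, 0.8, -0.3, 0, 0, 0, -1], [0.7, 0.8, -0.3, 0, 0, 0, -1], [0.7, 0.8, -0.3, 0, 0, 0, -1], [0.7, 0.8, -0.3, 0, 0, 0, -1], [0.7, 0.8, -0.3, 0, 0, 0, -1], [0, 0, 0, 0, 0, 0, -1]]}}

```text
time: 2.7
ee_pos: [0.629, 0.212, 0.1569]
eef_rot: [0.721, 0.693, -0.011, 0.005]
ft_force: [-0.0, 0.7, -0.7]
width: 0.0866
```

```bash
python3 - <<'E'
from h import *
im,pose=wr("w2"); print(pose,yaw(pose))
print(proj("wrist",(.629,.232,.055),pose))
for c in blobs(im,(0,0,150),(180,50,255),300): 
    w=wcont("wrist",c,.055,pose); print(cv2.boundingRect(c),cv2.minEnclosingCircle(w))
E
```

```text
(array([0.62898355, 0.21200426, 0.15689852]), array([ 0.72078611,  0.69305211, -0.01118117,  0.00459765])) (np.float64(-2.2532690576644034), array([-0.00974564, -0.02212611, -0.99970769]))
[318.08997169 175.0380593 ]
(291, 138, 59, 64) ((0.6311021447181702, 0.2359304577112198), 0.029128501191735268)
(70, 106, 161, 145) ((0.4760332703590393, 0.23194387555122375), 0.08557504415512085)
```

View pics/w2.png

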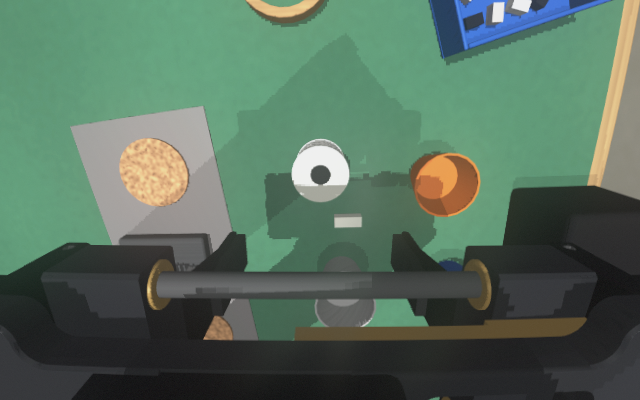

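```bash
python3 - <<'E'
from h import *
import pickle
pose=pickle.load(open("pics/w2.pkl","rb"))
for p in [(320.5,175),(320.5,174)]: print(cast("wrist",p,.055,pose))
print([cast("wrist",p,.055,pose)[:2].round(4) for p in [(292,174),(349,174),(320.5,146),(320.5,202)]])
E
```

```text
[0.63117583 0.23195501 0.055     ]
[0.63121004 0.23287867 0.055     ]
[array([0.6055, 0.2338]), array([0.6569, 0.2319]), array([0.6321, 0.258 ]), array([0.6302, 0.2063])]
```

{"method": "send_rows", "body": {"commands": [[0.07, 0.34, 0, 0.13, -0.06, 0.23, -1], [0, 0.34, -0.3, 0.12, -0.05, 0.22, -1], [0, 0, -0.7, 0, 0, 0, -1], [0, 0, -0.7, 0, 0, 0, -1], [0, 0, -0.6, 0, 0, 0, -1], [0, 0, 0, 0, 0, 0, -1], [0, 0, 0, 0, 0, 0, -1]]}}

```text
time: 3.33
ee_pos: [0.6308, 0.2267, 0.0879]
eef_rot: [0.707, 0.707, 0.002, 0.003]
ft_force: [0.3, 0.5, 0.2]
width: 0.0868
```

```bash
cat >> h.py <<'E'
def st():
    s=r.read_state(); p=(np.array(s["ee_pos"]),np.array(s["eef_rot"])); y,z=yaw(p)
    print("t",round(s["time"],2),"pos",p[0].round(4),"jawyaw",round(float(y),2),"fix ax,ay(unit)",np.round([np.degrees(-z[1])/5,np.degrees(z[0])/5],3),"F",np.round(s["ft_force"],1),"w",round(s["width"],4),"q7",round(s["joint_positions"][6],2))
E
python3 -c "
from h import *
st()"
```

```text
t 3.33 pos [0.6308 0.2267 0.0879] jawyaw 0.05 fix ax,ay(unit) [0.007 0.085] F [0.3 0.5 0.2] w 0.0868 q7 -0.72
```

{"method": "send_rows", "body": {"commands": [[0.02, 0.22, -0.3, 0, 0.05, 0, -1], [0, 0, -0.6, 0, 0, 0, -1], [0, 0, -0.6, 0, 0, 0, -1], [0, 0, -0.6, 0, 0, 0, -1], [0, 0, -0.3, 0, 0, 0, -1], [0, 0, 0, 0, 0, 0, -1], [0, 0, 0, 0, 0, 0, -1]]}}

```text
time: 3.92
ee_pos: [0.635, 0.2357, 0.0204]
eef_rot: [0.707, 0.707, 0.006, 0.004]
ft_force: [-0.5, -0.6, 0.2]
width: 0.0872
```

```bash
python3 -c "
from h import *
st()
wr('w3')"
```

```text
t 3.92 pos [0.635  0.2357 0.0204] jawyaw -0.01 fix ax,ay(unit) [-0.039  0.154] F [-0.5 -0.6  0.2] w 0.0872 q7 -0.76
```

View pics/w3.png

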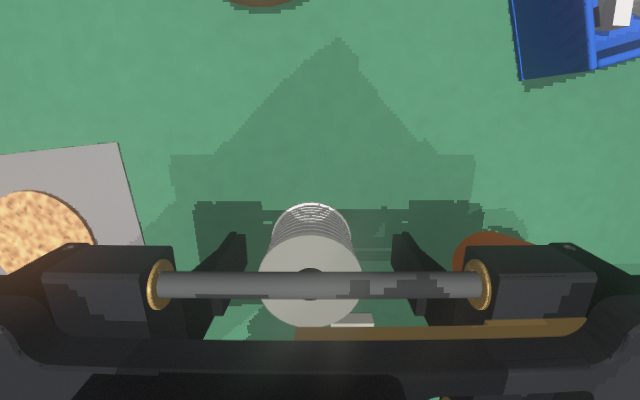

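The spool is between the fingers (flange at about (310,283)), with the tool 4 mm too far in x and y. I'll correct that and close.

{"method": "send_rows", "body": {"commands": [[-0.14, -0.12, -0.06, -0.02, 0.1, 0, -1], [0, 0, 0, 0, 0, 0, -1], [0, 0, 0, 0, 0, 0, 1], [0, 0, 0, 0, 0, 0, 1], [0, 0, 0, 0, 0, 0, 1], [0, 0, 0, 0, 0, 0, 1], [0, 0, 0, 0, 0, 0, 1], [0, 0, 0, 0, 0, 0, 1], [0, 0, 0, 0, 0, 0, 1], [0, 0, 0, 0, 0, 0, 1]], "grip_force": 25}}

```text
time: 4.8
ee_pos: [0.6326, 0.2328, 0.0235]
eef_rot: [0.707, 0.707, 0.005, 0.002]
ft_force: [0.3, -0.2, 0.9]
width: 0.0485
```

```bash
python3 -c "
from h import *
st()"
```

```text
t 4.8 pos [0.6326 0.2328 0.0235] jawyaw -0.04 fix ax,ay(unit) [-0.04  0.11] F [ 0.3 -0.2  0.9] w 0.0485 q7 -0.75
```

{"method": "send_rows", "body": {"commands": [[0, 0, 0.3, 0, 0, 0, 1], [0, 0, 0.8, 0, 0, 0, 1], [0, 0, 0.8, 0, 0, 0, 1], [0, 0, 0.8, 0, 0, 0, 1], [0, 0, 0.8, 0, 0, 0, 1], [0, 0, 0.8, 0, 0, 0, 1], [0, 0, 0.6, 0, 0, 0, 1], [0, 0, 0, 0, 0, 0, 1]]}}

```text
time: 5.47
ee_pos: [0.6288, 0.2316, 0.177]
eef_rot: [0.707, 0.707, 0.002, 0.0]
ft_force: [0.6, 0.8, -2.5]
width: 0.0488
```

```bash
python3 -c "
from h import *
st()
wr('w4')"
```

```text
t 5.47 pos [0.6288 0.2316 0.177 ] jawyaw 0.06 fix ax,ay(unit) [-0.021  0.035] F [ 0.6  0.8 -2.5] w 0.0488 q7 -0.68
```

View pics/w4.png

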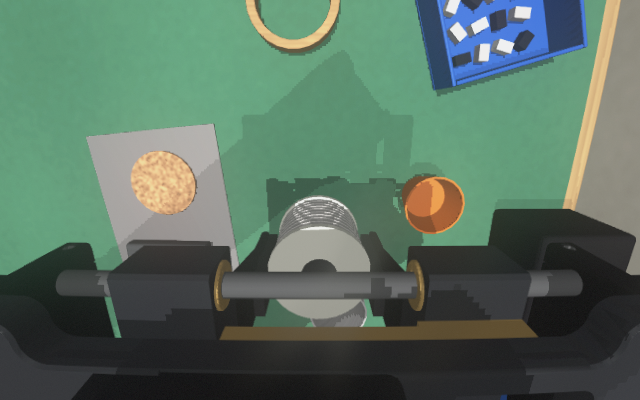

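The spool is held (flange centre about (319,268)), and the force of -2.5 N fits its weight. Moving to the middle pad.

{"method": "send_rows", "body": {"commands": [[-0.58, -0.79, 0, 0, 0, 0, 1], [-0.58, -0.79, 0, 0, 0, 0, 1], [-0.58, -0.79, 0, 0, 0, 0, 1], [-0.58, -0.79, 0, 0, 0, 0, 1], [-0.58, -0.79, 0, 0, 0, 0, 1], [-0.58, -0.79, 0, 0, 0, 0, 1], [-0.58, -0.79, 0, 0, 0, 0, 1], [-0.58, -0.79, 0, 0, 0, 0, 1], [-0.58, -0.79, 0, 0, 0, 0, 1], [0, 0, 0, 0, 0, 0, 1]]}}

```text
time: 6.35
ee_pos: [0.455, 0.0093, 0.1601]
eef_rot: [0.707, 0.708, -0.006, -0.007]
ft_force: [-0.8, -0.7, -2.8]
width: 0.0483
```

```bash
python3 -c "
from h import *
st()
im,pose=wr('w5')
print(cast('wrist',(320,268),pose[0][2]+.0315,pose), proj('wrist',(*pose[0][:2],pose[0][2]+.0315),pose))"
```

```text
t 6.35 pos [0.455  0.0093 0.1601] jawyaw 0.07 fix ax,ay(unit) [-0.026 -0.215] F [-0.8 -0.7 -2.8] w 0.0483 q7 -0.16
[0.45677018 0.01307246 0.1916493 ] [316.3424847  274.59085134]
```

View pics/w5.png

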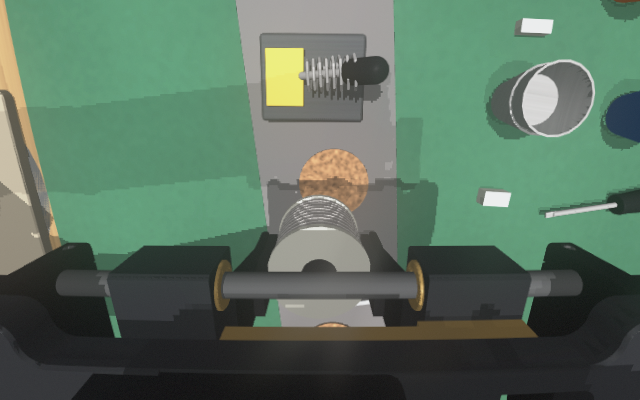

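{"method": "send_rows", "body": {"commands": [[0.45, 0.05, 0, -0.03, -0.22, 0, 1], [0, 0, -0.4, 0, 0, 0, 1], [0, 0, -0.7, 0, 0, 0, 1], [0, 0, -0.7, 0, 0, 0, 1], [0, 0, -0.7, 0, 0, 0, 1], [0, 0, -0.6, 0, 0, 0, 1], [0, 0, 0, 0, 0, 0, 1], [0, 0, 0, 0, 0, 0, 1]]}}

```text
time: 7.07
ee_pos: [0.4724, 0.0215, 0.057]
eef_rot: [0.703, 0.711, 0.004, -0.002]
ft_force: [0.8, 0.1, -1.7]
width: 0.0489
```

```bash
python3 -c "
from h import *
st()"
```

```text
t 7.07 pos [0.4724 0.0215 0.057 ] jawyaw 0.68 fix ax,ay(unit) [-0.093  0.034] F [ 0.8  0.1 -1.7] w 0.0489 q7 -0.32
```

{"method": "send_rows", "body": {"commands": [[-0.16, -0.36, 0, -0.09, 0.03, -0.13, 1], [0, 0, -0.3, 0, 0, 0, 1], [0, 0, -0.3, 0, 0, 0, 1], [0, 0, 0, 0, 0, 0, 1], [0, 0, 0, 0, 0, 0, 1]]}}

```text
time: 7.48
ee_pos: [0.4691, 0.0111, 0.039]
eef_rot: [0.707, 0.707, 0.001, 0.001]
ft_force: [-0.3, 0.0, -1.8]
width: 0.0488
```

```bash
python3 -c "
from h import *
st()"
```

```text
t 7.48 pos [0.4691 0.0111 0.039 ] jawyaw 0.06 fix ax,ay(unit) [-0.004  0.038] F [-0.3  0.  -1.8] w 0.0488 q7 -0.34
```

{"method": "send_rows", "body": {"commands": [[-0.03, -0.02, -0.25, 0, 0.03, 0, 1], [0, 0, -0.1, 0, 0, 0, 1], [0, 0, 0, 0, 0, 0, 1], [0, 0, 0, 0, 0, 0, 1]]}}

```text
time: 7.82
ee_pos: [0.4691, 0.0103, 0.0285]
eef_rot: [0.707, 0.707, 0.001, 0.001]
ft_force: [-1.6, -0.1, 1.2]
width: 0.0488
```

```bash
python3 -c "
from h import *
st()"
```

```text
t 7.82 pos [0.4691 0.0103 0.0285] jawyaw 0.04 fix ax,ay(unit) [0.002 0.028] F [-1.6 -0.1  1.2] w 0.0488 q7 -0.35
```

Contact with the pad (force went from -2 to +1.2 N). Release and rise.

{"method": "send_rows", "body": {"commands": [[0, 0, 0, 0, 0, 0, -1], [0, 0, 0, 0, 0, 0, -1], [0, 0, 0, 0, 0, 0, -1], [0, 0, 0, 0, 0, 0, -1], [0, 0, 0, 0, 0, 0, -1], [0, 0, 0.4, 0, 0, 0, -1], [0, 0, 0.8, 0, 0, 0, -1], [0, 0, 0.9, 0, 0, 0, -1], [0, 0, 0.9, 0, 0, 0, -1], [0, 0, 0.9, 0, 0, 0, -1]]}}

```text
time: 8.65
ee_pos: [0.4656, 0.0119, 0.1488]
eef_rot: [0.706, 0.708, -0.001, -0.003]
ft_force: [0.0, -0.7, 0.7]
width: 0.0867
```

```bash
python3 -c "
from h import *
st()
im,pose=wr('w6')
"
```

```text
t 8.65 pos [0.4656 0.0119 0.1488] jawyaw 0.21 fix ax,ay(unit) [-0.039 -0.059] F [ 0.  -0.7  0.7] w 0.0867 q7 -0.19
```

View pics/w6.png

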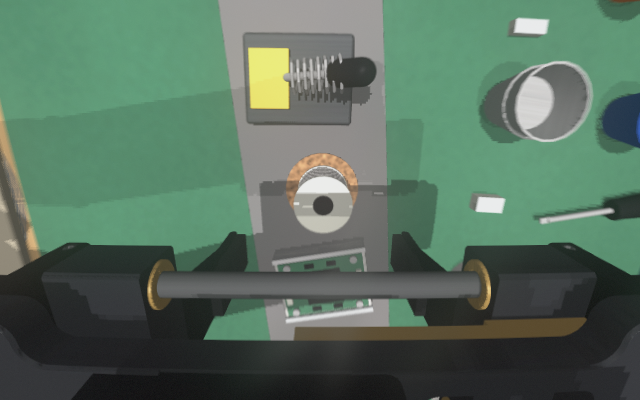

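The spool stands upright on the middle pad (hub at (322,205)). Next is the tin.

```bash
python3 -c "
from h import *
import pickle
pose=pickle.load(open('pics/w6.pkl','rb'))
print(cast('wrist',(322.5,205),.06,pose))
t=r.camera('top'); cv2.imwrite('pics/top1.png',t)
"
```

```text
[0.46919815 0.01014812 0.06      ]
```

{"method": "send_rows", "body": {"commands": [[0.6, -0.35, 0, 0, 0, 0, -1], [0.6, -0.37, 0, 0, 0, 0, -1], [0.6, -0.37, 0, 0, 0, 0, -1], [0.6, -0.37, 0, 0, 0, 0, -1], [0.6, -0.37, 0, 0, 0, 0, -1], [0.6, -0.37, 0, 0, 0, 0, -1], [0.6, -0.37, 0, 0, 0, 0, -1], [0.6, -0.37, 0, 0, 0, 0, -1], [0.6, -0.37, 0, 0, 0, 0, -1], [0.4, -0.37, 0, 0, 0, 0, -1]]}}

```text
time: 9.58
ee_pos: [0.6476, -0.1012, 0.1556]
eef_rot: [0.704, 0.71, 0.001, 0.002]
ft_force: [-0.3, 0.0, 0.6]
width: 0.0867
```

```bash
python3 -c "
from h import *
st()
im,pose=wr('w7')
for c in blobs(im,(12,90,60),(32,255,255),200,(200,100,440,340)):
    w=wcont('wrist',c,.034,pose); print(cv2.boundingRect(c),cv2.minEnclosingCircle(w))
"
```

```text
t 9.58 pos [ 0.6476 -0.1012  0.1556] jawyaw 0.46 fix ax,ay(unit) [0.029 0.05 ] F [-0.3  0.   0.6] w 0.0867 q7 -0.15
(341, 326, 99, 14) ((0.7346386909484863, -0.2777665853500366), 0.05834811553359032)
(295, 172, 43, 42) ((0.6458284258842468, -0.10115540027618408), 0.021773548796772957)
```

View pics/w7.png

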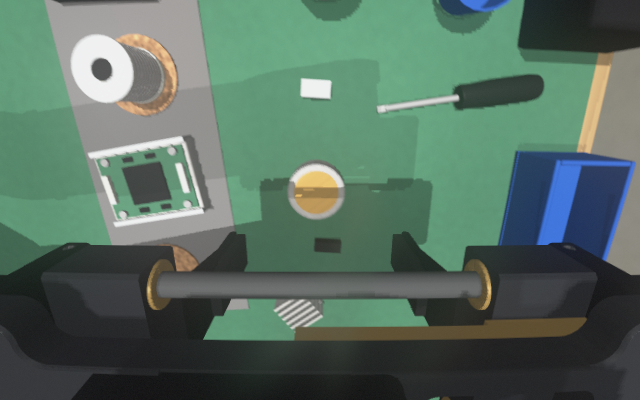

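Tin lid at (316,192), which is (0.6455, -0.101), matching the top camera to 3 mm. Descending.

{"method": "send_rows", "body": {"commands": [[-0.06, 0, -0.3, 0.03, 0.05, -0.09, -1], [0, 0, -0.7, 0, 0, 0, -1], [0, 0, -0.8, 0, 0, 0, -1], [0, 0, -0.8, 0, 0, 0, -1], [0, 0, -0.8, 0, 0, 0, -1], [0, 0, -0.5, 0, 0, 0, -1], [0, 0, 0, 0, 0, 0, -1], [0, 0, 0, 0, 0, 0, -1]]}}

```text
time: 10.3
ee_pos: [0.6419, -0.1016, 0.0311]
eef_rot: [0.709, 0.705, 0.0, -0.003]
ft_force: [0.1, 0.2, 0.2]
width: 0.087
```

```bash
python3 -c "
from h import *
st()"
```

```text
t 10.3 pos [ 0.6419 -0.1016  0.0311] jawyaw -0.27 fix ax,ay(unit) [-0.047 -0.042] F [0.1 0.2 0.2] w 0.087 q7 -0.21
```

{"method": "send_rows", "body": {"commands": [[0.13, 0.03, -0.3, -0.04, -0.04, 0.05, -1], [0, 0, -0.4, 0, 0, 0, -1], [0, 0, 0, 0, 0, 0, -1], [0, 0, 0, 0, 0, 0, -1]]}}

```text
time: 10.63
ee_pos: [0.647, -0.0999, 0.0111]
eef_rot: [0.707, 0.707, 0.001, 0.001]
ft_force: [-0.4, 0.6, 0.6]
width: 0.087
```

```bash
python3 -c "
from h import *
st()"
```

```text
t 10.63 pos [ 0.647  -0.0999  0.0111] jawyaw 0.02 fix ax,ay(unit) [-0.001  0.04 ] F [-0.4  0.6  0.6] w 0.087 q7 -0.23
```

{"method": "send_rows", "body": {"commands": [[-0.05, -0.03, 0, 0, 0, 0, 1], [0, 0, 0, 0, 0, 0, 1], [0, 0, 0, 0, 0, 0, 1], [0, 0, 0, 0, 0, 0, 1], [0, 0, 0, 0, 0, 0, 1], [0, 0, 0, 0, 0, 0, 1], [0, 0, 0, 0, 0, 0, 1], [0, 0, 0, 0, 0, 0, 1]]}}

```text
time: 11.3
ee_pos: [0.6466, -0.1013, 0.0133]
eef_rot: [0.707, 0.707, 0.002, 0.002]
ft_force: [0.1, 0.4, -0.0]
width: 0.0555
```

```bash
python3 -c "
from h import *
st()"
```

```text
t 11.3 pos [ 0.6466 -0.1013  0.0133] jawyaw -0.02 fix ax,ay(unit) [0.006 0.073] F [ 0.1  0.4 -0. ] w 0.0555 q7 -0.23
```

{"method": "send_rows", "body": {"commands": [[0, 0, 0.3, 0, 0, 0, 1], [0, 0, 0.8, 0, 0, 0, 1], [0, 0, 0.8, 0, 0, 0, 1], [0, 0, 0.8, 0, 0, 0, 1], [-0.4, -0.2, 0.5, 0, 0, 0, 1], [-0.6, -0.4, 0, 0, 0, 0, 1], [-0.6, -0.4, 0, 0, 0, 0, 1], [-0.6, -0.4, 0, 0, 0, 0, 1], [-0.6, -0.4, 0, 0, 0, 0, 1], [-0.6, -0.4, 0, 0, 0, 0, 1]]}}

```text
time: 12.13
ee_pos: [0.5431, -0.1628, 0.1192]
eef_rot: [0.704, 0.71, 0.004, 0.003]
ft_force: [0.6, -0.4, -0.1]
width: 0.0552
```

{"method": "send_rows", "body": {"commands": [[-0.6, -0.4, 0, 0, 0, 0, 1], [-0.6, -0.4, 0, 0, 0, 0, 1], [-0.6, -0.4, 0, 0, 0, 0, 1], [-0.6, -0.4, 0, 0, 0, 0, 1], [0, 0, 0, 0, 0, 0, 1], [0, 0, 0, 0, 0, 0, 1]]}}

```text
time: 12.63
ee_pos: [0.4643, -0.2158, 0.123]
eef_rot: [0.705, 0.709, 0.002, 0.005]
ft_force: [0.1, -0.1, -0.7]
width: 0.0554
```

```bash
python3 -c "
from h import *
st()
im,pose=wr('w8')"
```

```text
t 12.63 pos [ 0.4643 -0.2158  0.123 ] jawyaw 0.27 fix ax,ay(unit) [0.036 0.116] F [ 0.1 -0.1 -0.7] w 0.0554 q7 0.2
```

View pics/w8.png

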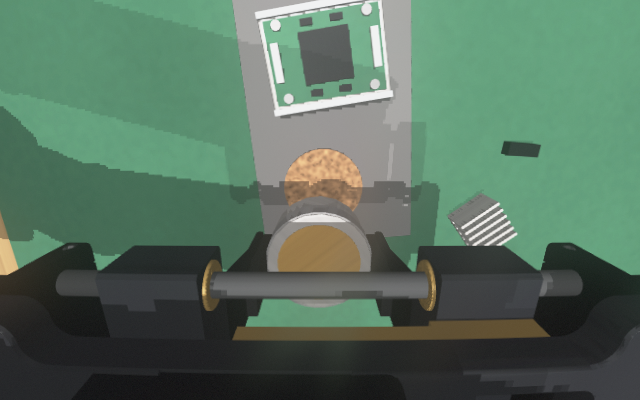

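```bash
python3 -c "
from h import *
import pickle
im=cv2.imread('pics/w8.png')
pose=pickle.load(open('pics/w8.pkl','rb'))
for c in blobs(im,(5,80,50),(18,255,255),300,(270,140,380,215)):
    w=wcont('wrist',c,.005,pose); 
    print(cv2.boundingRect(c), w.min(0),w.max(0))
    # fit circle algebraically to upper part
    w=w[w[:,1]>-0.215]; A=np.c_[2*w,np.ones(len(w))]; s=np.linalg.lstsq(A,(w**2).sum(1),rcond=None)[0]; print(s[:2],np.sqrt(s[2]+s[0]**2+s[1]**2))
for c in blobs(im,(0,0,0),(180,255,75),800,(290,20,365,90)):
    w=wcont('wrist',c,.025,pose); print(cv2.minAreaRect(w*1000))
"
```

```text
(284, 149, 78, 62) [ 0.43258333 -0.23281603] [ 0.5075999  -0.17251097]
[ 0.47027827 -0.2095883 ] 0.03717076210205247
```

{"method": "send_rows", "body": {"commands": [[0.1, 0.1, -0.3, 0.03, 0.1, -0.05, 1], [0, 0, -0.7, 0, 0, 0, 1], [0, 0, -0.7, 0, 0, 0, 1], [0, 0, -0.7, 0, 0, 0, 1], [0, 0, -0.3, 0, 0, 0, 1], [0, 0, 0, 0, 0, 0, 1], [0, 0, 0, 0, 0, 0, 1]]}}

```text
time: 13.27
ee_pos: [0.4742, -0.2082, 0.0425]
eef_rot: [0.704, 0.71, 0.002, 0.003]
ft_force: [0.2, -0.0, 0.3]
width: 0.0552
```

```bash
python3 -c "
from h import *
st()"
```

```text
t 13.27 pos [ 0.4742 -0.2082  0.0425] jawyaw 0.43 fix ax,ay(unit) [0.01  0.086] F [ 0.2 -0.   0.3] w 0.0552 q7 0.1
```

{"method": "send_rows", "body": {"commands": [[-0.14, -0.06, -0.2, 0, 0.07, -0.08, 1], [0, 0, -0.4, 0, 0, 0, 1], [0, 0, 0, 0, 0, 0, 1], [0, 0, 0, 0, 0, 0, 1]]}}

```text
time: 13.6
ee_pos: [0.472, -0.2105, 0.0259]
eef_rot: [0.707, 0.707, 0.001, 0.003]
ft_force: [-0.2, 0.0, 0.8]
width: 0.0556
```

```bash
python3 -c "
from h import *
st()"
```

```text
t 13.6 pos [ 0.472  -0.2105  0.0259] jawyaw 0.02 fix ax,ay(unit) [0.034 0.053] F [-0.2  0.   0.8] w 0.0556 q7 0.07
```

{"method": "send_rows", "body": {"commands": [[-0.08, 0.02, -0.25, 0.03, 0.05, 0, 1], [0, 0, 0, 0, 0, 0, 1], [0, 0, 0, 0, 0, 0, 1]]}}

```text
time: 13.85
ee_pos: [0.47, -0.2103, 0.0185]
eef_rot: [0.707, 0.707, 0.0, 0.001]
ft_force: [1.2, 1.0, -1.6]
width: 0.0554
```

```bash
python3 -c "
from h import *
st()"
```

```text
t 13.85 pos [ 0.47   -0.2103  0.0185] jawyaw -0.0 fix ax,ay(unit) [0.011 0.014] F [ 1.2  1.  -1.6] w 0.0554 q7 0.07
```

{"method": "send_rows", "body": {"commands": [[0, 0, -0.06, 0, 0, 0, 1], [0, 0, 0, 0, 0, 0, 1]]}}

```text
time: 14.02
ee_pos: [0.4702, -0.2105, 0.018]
eef_rot: [0.707, 0.707, -0.0, 0.001]
ft_force: [0.8, -0.9, 0.3]
width: 0.0557
```

```bash
python3 -c "
from h import *
st()"
```

```text
t 14.02 pos [ 0.4702 -0.2105  0.018 ] jawyaw -0.01 fix ax,ay(unit) [0.022 0.01 ] F [ 0.8 -0.9  0.3] w 0.0557 q7 0.07
```

{"method": "send_rows", "body": {"commands": [[0, 0, 0, 0, 0, 0, -1], [0, 0, 0, 0, 0, 0, -1], [0, 0, 0, 0, 0, 0, -1], [0, 0, 0, 0, 0, 0, -1], [0, 0, 0, 0, 0, 0, -1], [0, 0, 0.4, 0, 0, 0, -1], [0, 0, 0.8, 0, 0, 0, -1], [0, 0, 0.9, 0, 0, 0, -1], [0, 0, 0.9, 0, 0, 0, -1], [0, 0, 0.9, 0, 0, 0, -1]]}}

```text
time: 14.85
ee_pos: [0.4662, -0.2079, 0.1368]
eef_rot: [0.707, 0.708, -0.001, -0.004]
ft_force: [1.3, 0.4, -0.6]
width: 0.087
```

```bash
python3 -c "
from h import *
st()
im,pose=wr('w9')
for c in blobs(im,(12,90,60),(32,255,255),200,(200,100,440,340)):
    w=wcont('wrist',c,.039,pose); print(cv2.boundingRect(c),cv2.minEnclosingCircle(w))
"
```

```text
t 14.85 pos [ 0.4662 -0.2079  0.1368] jawyaw 0.09 fix ax,ay(unit) [-0.053 -0.084] F [ 1.3  0.4 -0.6] w 0.087 q7 0.19
(300, 326, 140, 14) ((0.5210967659950256, -0.36186856031417847), 0.07476393133401871)
(300, 180, 48, 46) ((0.47080084681510925, -0.210320383310318), 0.02203419804573059)
(287, 156, 73, 57) ((0.4700063169002533, -0.20093786716461182), 0.03369026258587837)
```

View pics/w9.png

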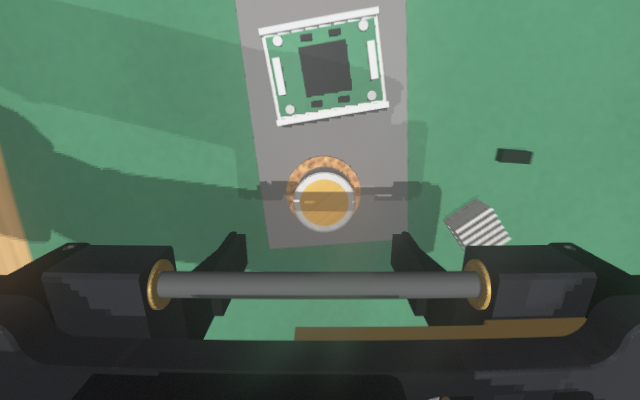

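The tin is centred on the right pad, at (0.4708, -0.2103) against the pad's (0.470, -0.2097). Next, the cups.

{"method": "send_rows", "body": {"commands": [[0.5, 0.85, 0.1, 0, 0, 0, -1], [0.5, 0.85, 0.1, 0, 0, 0, -1], [0.5, 0.85, 0.1, 0, 0, 0, -1], [0.5, 0.85, 0.1, 0, 0, 0, -1], [0.5, 0.85, 0.1, 0, 0, 0, -1], [0.5, 0.85, 0.1, 0, 0, 0, -1], [0.5, 0.85, 0.1, 0, 0, 0, -1], [0.5, 0.85, 0.1, 0, 0, 0, -1], [0.5, 0.85, 0.1, 0, 0, 0, -1], [0.5, 0.85, 0.1, 0, 0, 0, -1]]}}

```text
time: 15.73
ee_pos: [0.6229, 0.0489, 0.1851]
eef_rot: [0.712, 0.702, -0.0, 0.005]
ft_force: [1.0, -0.6, 1.2]
width: 0.0871
```

{"method": "send_rows", "body": {"commands": [[0.5, 0.85, 0, 0, 0, 0, -1], [0.5, 0.6, 0, 0, 0, 0, -1], [0, 0, 0, 0, 0, 0, -1], [0, 0, 0, 0, 0, 0, -1]]}}

```text
time: 16.07
ee_pos: [0.6547, 0.1035, 0.1882]
eef_rot: [0.709, 0.705, 0.002, 0.004]
ft_force: [0.1, -0.4, -0.4]
width: 0.0867
```

```bash
python3 -c "
from h import *
st()
im,pose=wr('w10')
cv2.imwrite('pics/w10c.png',cv2.resize(im[100:330,220:440],None,fx=2.5,fy=2.5))
print(proj('wrist',(.647,.099,.068),pose))
"
```

```text
t 16.07 pos [0.6547 0.1035 0.1882] jawyaw -0.31 fix ax,ay(unit) [0.026 0.104] F [ 0.1 -0.4 -0.4] w 0.0867 q7 -0.5
[309.11227888 197.40425595]
```

View pics/w10c.png

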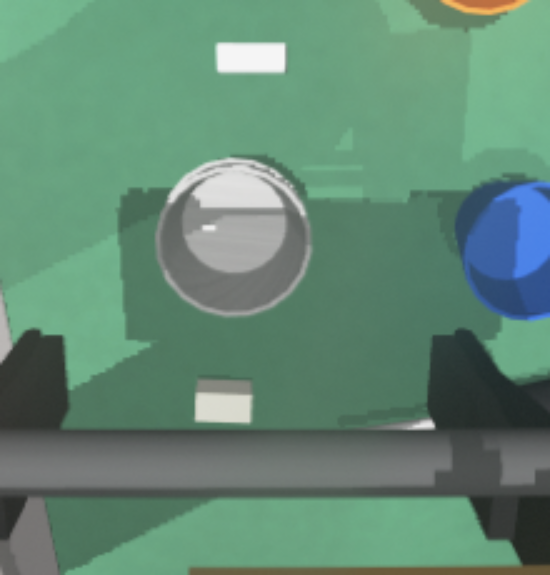

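```bash
python3 -c "
from h import *
import pickle
pose=pickle.load(open('pics/w10.pkl','rb'))
print(cast('wrist',(313.6,196.2),.068,pose))
f=lambda x,y:cast('wrist',(220+x/2.5,100+y/2.5),.068,pose)[:2].round(4)
print(f(157,240),f(311,240),f(234,316),f(234,166))
print(cast('top',(272.5,177),.068))
"
```

```text
[0.65144707 0.10020504 0.068     ]
[0.6211 0.1006] [0.6819 0.1002] [0.6511 0.0682] [0.6517 0.13  ]
[0.64523347 0.09689112 0.068     ]
```

The wrist and top cameras disagree by about 5 mm for the cup. I'll look again from lower down.

{"method": "send_rows", "body": {"commands": [[-0.1, -0.1, -0.3, 0.03, 0.1, 0.06, -1], [0, 0, -0.7, 0, 0, 0, -1], [0, 0, -0.7, 0, 0, 0, -1], [0, 0, -0.3, 0, 0, 0, -1], [0, 0, 0, 0, 0, 0, -1], [0, 0, 0, 0, 0, 0, -1]]}}

```text
time: 16.62
ee_pos: [0.6494, 0.0915, 0.1264]
eef_rot: [0.709, 0.705, -0.001, 0.001]
ft_force: [-1.1, -0.4, -0.2]
width: 0.0872
```

```bash
python3 -c "
from h import *
st()
im,pose=wr('w11')
cv2.imwrite('pics/w11c.png',cv2.resize(im[130:350,210:430],None,fx=2.5,fy=2.5))
t=r.camera('top'); cv2.imwrite('pics/top2.png',t)
t=cv2.imread('pics/top0.png')
cv2.imwrite('pics/top0cup.png',cv2.resize(t[150:205,245:300],None,fx=10,fy=10,interpolation=cv2.INTER_CUBIC))
"
```

```text
t 16.62 pos [0.6494 0.0915 0.1264] jawyaw -0.38 fix ax,ay(unit) [ 0.032 -0.006] F [-1.1 -0.4 -0.2] w 0.0872 q7 -0.51
```

View pics/w11c.png

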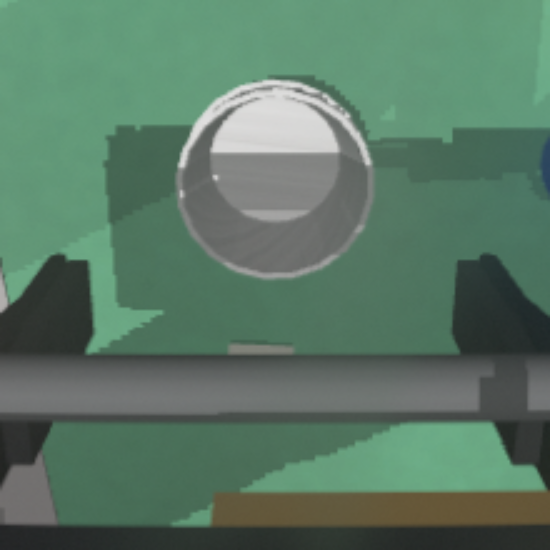

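View pics/top0cup.png

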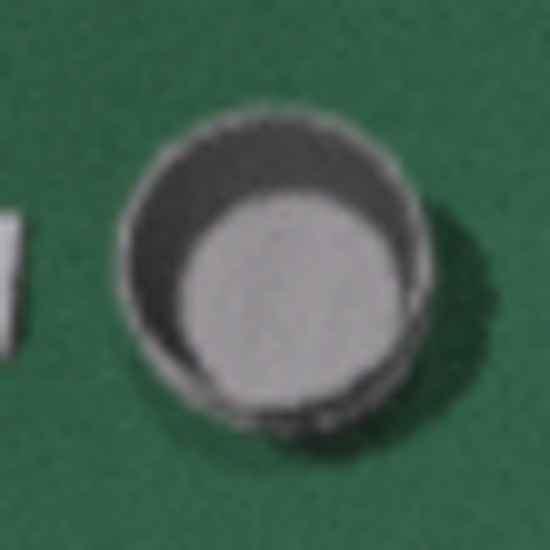

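```bash
python3 -c "
from h import *
import pickle
pose=pickle.load(open('pics/w11.pkl','rb'))
f=lambda x,y:cast('wrist',(209.7+x/2.5,129.7+y/2.5),.068,pose)[:2].round(4)
print(f(275.5,183),f(178,183),f(373,183),f(275.5,278),f(275.5,88))
print(cast('top',(272.2,175.5),.068))
"
```

```text
[0.651  0.1007] [0.6207 0.1009] [0.6814 0.1005] [0.6509 0.0685] [0.6512 0.1306]
[0.64828584 0.09771709 0.068     ]
```

Rim centre is (0.651, 0.0997) in both wrist views, diameter about 61 mm. Descending in two stages.

{"method": "send_rows", "body": {"commands": [[0.06, 0.27, -0.2, 0.03, 0, 0.07, -1], [0, 0, -0.6, 0, 0, 0, -1], [0, 0, -0.3, 0, 0, 0, -1], [0, 0, 0, 0, 0, 0, -1], [0, 0, 0, 0, 0, 0, -1]]}}

```text
time: 17.13
ee_pos: [0.654, 0.1028, 0.0967]
eef_rot: [0.707, 0.707, 0.003, 0.002]
ft_force: [-0.3, 0.1, 0.1]
width: 0.0873
```

```bash
python3 -c "
from h import *
st()"
```

```text
t 17.13 pos [0.654  0.1028 0.0967] jawyaw 0.05 fix ax,ay(unit) [-0.025  0.078] F [-0.3  0.1  0.1] w 0.0873 q7 -0.53
```

{"method": "send_rows", "body": {"commands": [[-0.12, -0.12, -0.3, -0.02, 0.08, 0, -1], [0, 0, -0.5, 0, 0, 0, -1], [0, 0, -0.3, 0, 0, 0, -1], [0, 0, 0, 0, 0, 0, -1], [0, 0, 0, 0, 0, 0, -1]]}}

```text
time: 17.55
ee_pos: [0.6505, 0.0993, 0.0617]
eef_rot: [0.707, 0.708, 0.0, -0.0]
ft_force: [0.1, 0.1, -0.4]
width: 0.0871
```

```bash
python3 -c "
from h import *
st()"
```

```text
t 17.55 pos [0.6505 0.0993 0.0617] jawyaw 0.08 fix ax,ay(unit) [-0.007  0.005] F [ 0.1  0.1 -0.4] w 0.0871 q7 -0.54
```

{"method": "send_rows", "body": {"commands": [[0.02, 0, -0.28, 0, 0, 0, -1], [0, 0, 0, 0, 0, 0, -1], [0, 0, 0, 0, 0, 0, -1]]}}

```text
time: 17.8
ee_pos: [0.6512, 0.0993, 0.0525]
eef_rot: [0.707, 0.708, 0.0, -0.0]
ft_force: [-0.2, 0.2, -0.1]
width: 0.0871
```

```bash
python3 -c "
from h import *
st()
im,pose=wr('w12')
cv2.imwrite('pics/w12c.png',cv2.resize(im[150:350,200:440],None,fx=2.5,fy=2.5))
"
```

```text
t 17.8 pos [0.6512 0.0993 0.0525] jawyaw 0.07 fix ax,ay(unit) [-0.009  0.005] F [-0.2  0.2 -0.1] w 0.0871 q7 -0.54
```

View pics/w12c.png

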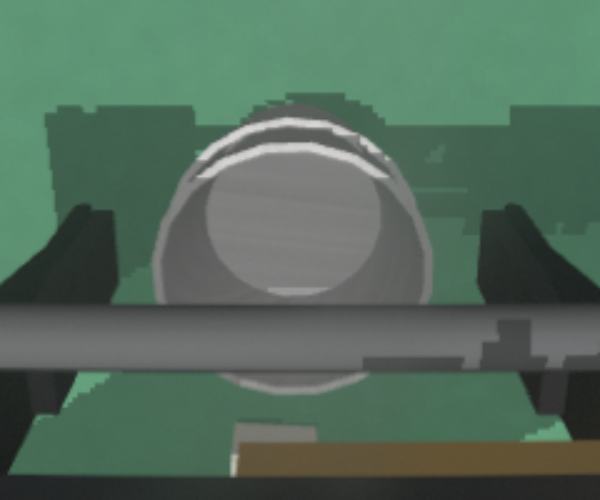

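{"method": "send_rows", "body": {"commands": [[-0.03, 0, 0, 0, 0, 0, -1], [0, 0, 0, 0, 0, 0, 0.0], [0, 0, 0, 0, 0, 0, 0.2], [0, 0, 0, 0, 0, 0, 0.4], [0, 0, 0, 0, 0, 0, 1], [0, 0, 0, 0, 0, 0, 1], [0, 0, 0, 0, 0, 0, 1], [0, 0, 0, 0, 0, 0, 1]], "grip_force": 12}}

```text
time: 18.52
ee_pos: [0.6507, 0.0994, 0.0537]
eef_rot: [0.707, 0.707, 0.001, 0.0]
ft_force: [-0.5, -0.4, -0.7]
width: 0.0601
```

```bash
python3 -c "
from h import *
st()"
```

```text
t 18.52 pos [0.6507 0.0994 0.0537] jawyaw 0.06 fix ax,ay(unit) [-0.008  0.023] F [-0.5 -0.4 -0.7] w 0.0601 q7 -0.54
```

{"method": "send_rows", "body": {"commands": [[0, 0, 0.2, 0, 0, 0, 1], [0, 0, 0.3, 0, 0, 0, 1], [0, 0, 0.3, 0, 0, 0, 1], [0, 0, 0.4, 0, 0, 0, 1], [0, 0, 0.5, 0, 0, 0, 1], [0, 0, 0.6, 0, 0, 0, 1], [0, 0, 0.7, 0, 0, 0, 1], [0, 0, 0.7, 0, 0, 0, 1], [0, 0, 0, 0, 0, 0, 1]]}}

```text
time: 19.27
ee_pos: [0.65, 0.1, 0.177]
eef_rot: [0.706, 0.708, 0.002, 0.001]
ft_force: [0.2, 0.3, -0.6]
width: 0.0602
```

```bash
python3 -c "
from h import *
st()
wr('w13')
t=r.camera('scene'); cv2.imwrite('pics/scene3.png',t[100:360,160:560])"
```

```text
t 19.27 pos [0.65  0.1   0.177] jawyaw 0.12 fix ax,ay(unit) [-0.02   0.042] F [ 0.2  0.3 -0.6] w 0.0602 q7 -0.49
```

View pics/w13.png

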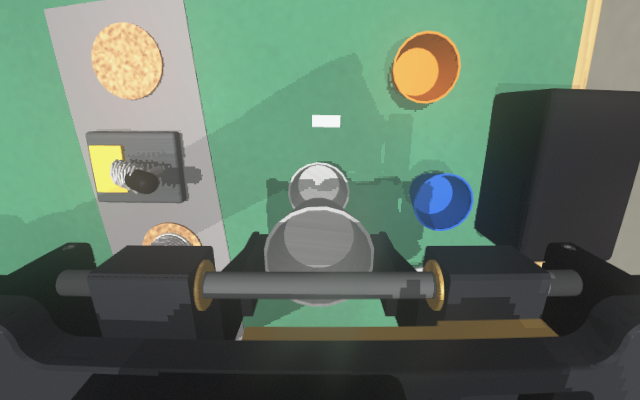

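View pics/scene3.png

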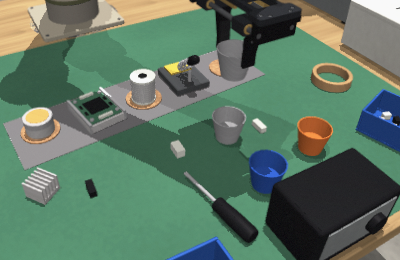

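The lower cup stayed at (318,190) and the upper one is held. Moving to the left pad.

{"method": "send_rows", "body": {"commands": [[-0.68, 0.43, 0, 0, 0, 0, 1], [-0.68, 0.43, 0, 0, 0, 0, 1], [-0.68, 0.43, 0, 0, 0, 0, 1], [-0.68, 0.43, 0, 0, 0, 0, 1], [-0.68, 0.43, 0, 0, 0, 0, 1], [-0.68, 0.43, 0, 0, 0, 0, 1], [-0.68, 0.43, 0, 0, 0, 0, 1], [-0.68, 0.43, 0, 0, 0, 0, 1], [-0.68, 0.43, 0, 0, 0, 0, 1], [-0.3, 0.3, 0, 0, 0, 0, 1]]}}

```text
time: 20.2
ee_pos: [0.4443, 0.2217, 0.1636]
eef_rot: [0.709, 0.705, -0.006, -0.003]
ft_force: [0.4, -0.1, -0.4]
width: 0.0602
```

{"method": "send_rows", "body": {"commands": [[0, 0, 0, 0, 0, 0, 1], [0, 0, 0, 0, 0, 0, 1]]}}

```text
time: 20.37
ee_pos: [0.4425, 0.223, 0.1631]
eef_rot: [0.708, 0.706, -0.007, -0.002]
ft_force: [-0.3, 0.0, -0.5]
width: 0.0601
```

```bash
python3 -c "
from h import *
import pickle
st()
pose=pickle.load(open('pics/w13.pkl','rb')); im=cv2.imread('pics/w13.png')
for c in blobs(im,(5,80,50),(18,255,255),800,(60,0,180,120)):
    print('pad from w13',cv2.boundingRect(c),cv2.minEnclosingCircle(wcont('wrist',c,.005,pose)))
im,pose=wr('w14')
for c in blobs(im,(5,80,50),(18,255,255),300,(200,100,440,240)):
    w=wcont('wrist',c,.005,pose); print(cv2.boundingRect(c),w.min(0),w.max(0))
"
```

```text
t 20.37 pos [0.4425 0.223  0.1631] jawyaw -0.13 fix ax,ay(unit) [ 0.079 -0.151] F [-0.3  0.  -0.5] w 0.0601 q7 -0.72
(291, 143, 70, 63) [0.41070184 0.19749282] [0.48633307 0.26682058]
```

View pics/w14.png

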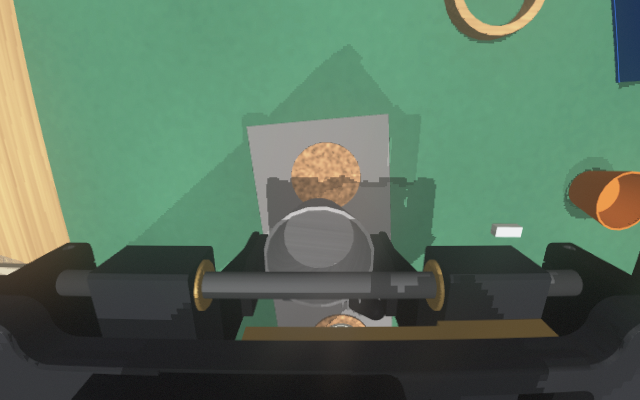

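{"method": "send_rows", "body": {"commands": [[0.2, 0.15, -0.3, 0.08, -0.15, 0.03, 1], [0, 0, -0.7, 0, 0, 0, 1], [0, 0, -0.7, 0, 0, 0, 1], [0, 0, -0.7, 0, 0, 0, 1], [0, 0, -0.4, 0, 0, 0, 1], [0, 0, 0, 0, 0, 0, 1], [0, 0, 0, 0, 0, 0, 1]]}}

```text
time: 21.0
ee_pos: [0.4569, 0.2223, 0.0752]
eef_rot: [0.711, 0.703, 0.001, -0.001]
ft_force: [0.6, 0.7, 0.1]
width: 0.0604
```

```bash
python3 -c "
from h import *
st()"
```

```text
t 21.0 pos [0.4569 0.2223 0.0752] jawyaw -0.63 fix ax,ay(unit) [-0.03   0.009] F [0.6 0.7 0.1] w 0.0604 q7 -0.82
```

{"method": "send_rows", "body": {"commands": [[-0.29, 0.2, -0.2, -0.03, 0, 0.13, 1], [0, 0, -0.4, 0, 0, 0, 1], [0, 0, -0.2, 0, 0, 0, 1], [0, 0, 0, 0, 0, 0, 1], [0, 0, 0, 0, 0, 0, 1]]}}

```text
time: 21.42
ee_pos: [0.4494, 0.2294, 0.0515]
eef_rot: [0.707, 0.707, 0.002, 0.001]
ft_force: [-0.3, 0.7, -1.4]
width: 0.0602
```

```bash
python3 -c "
from h import *
st()"
```

```text
t 21.42 pos [0.4494 0.2294 0.0515] jawyaw 0.03 fix ax,ay(unit) [-0.011  0.049] F [-0.3  0.7 -1.4] w 0.0602 q7 -0.86
```

Target TCP z is about 0.0407.

{"method": "send_rows", "body": {"commands": [[-0.03, -0.02, -0.25, 0, 0.04, 0, 1], [0, 0, -0.1, 0, 0, 0, 1], [0, 0, 0, 0, 0, 0, 1], [0, 0, 0, 0, 0, 0, 1]]}}

```text
time: 21.75
ee_pos: [0.449, 0.2288, 0.0406]
eef_rot: [0.707, 0.707, 0.001, 0.0]
ft_force: [-0.1, -0.8, 0.9]
width: 0.0602
```

```bash
python3 -c "
from h import *
st()"
```

```text
t 21.75 pos [0.449  0.2288 0.0406] jawyaw 0.03 fix ax,ay(unit) [-0.012  0.019] F [-0.1 -0.8  0.9] w 0.0602 q7 -0.87
```

{"method": "send_rows", "body": {"commands": [[0, 0, -0.04, 0, 0, 0, 1], [0, 0, 0, 0, 0, 0, 1], [0, 0, 0, 0, 0, 0, -1], [0, 0, 0, 0, 0, 0, -1], [0, 0, 0, 0, 0, 0, -1], [0, 0, 0, 0, 0, 0, -1], [0, 0, 0.4, 0, 0, 0, -1], [0, 0, 0.8, 0, 0, 0, -1], [0, 0, 0.9, 0, 0, 0, -1], [0, 0, 0.9, 0, 0, 0, -1]]}}

```text
time: 22.58
ee_pos: [0.4459, 0.2279, 0.131]
eef_rot: [0.707, 0.708, -0.003, -0.002]
ft_force: [0.1, 0.7, 0.1]
width: 0.0869
```

```bash
python3 -c "
from h import *
st()
wr('w15')"
```

```text
t 22.58 pos [0.4459 0.2279 0.131 ] jawyaw 0.1 fix ax,ay(unit) [ 0.008 -0.076] F [0.1 0.7 0.1] w 0.0869 q7 -0.76
```

View pics/w15.png

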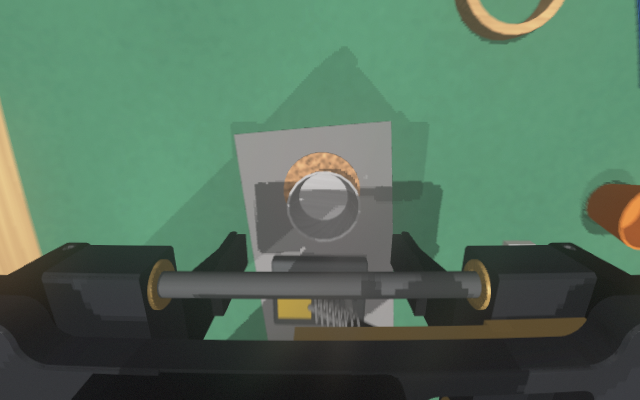

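The cup stands upright on the left pad (rim centre about (323,206)). Now the heat sink.

```bash
python3 -c "
from h import *
import pickle
pose=pickle.load(open('pics/w15.pkl','rb'))
print(cast('wrist',(323.5,206),.055,pose))
pose=pickle.load(open('pics/w9.pkl','rb'));im=cv2.imread('pics/w9.png')
cv2.imwrite('pics/w9c.png',cv2.resize(im[185:265,430:530],None,fx=6,fy=6,interpolation=cv2.INTER_CUBIC))
"
```

```text
[0.4500742  0.22896508 0.055     ]
```

{"method": "send_rows", "body": {"commands": [[0.35, -0.9, 0.2, 0, 0, 0, -1], [0.37, -0.98, 0.2, 0, 0, 0, -1], [0.37, -0.98, 0.2, 0, 0, 0, -1], [0.37, -0.98, 0.1, 0, 0, 0, -1], [0.37, -0.98, 0, 0, 0, 0, -1], [0.37, -0.98, 0, 0, 0, 0, -1], [0.37, -0.98, 0, 0, 0, 0, -1], [0.37, -0.98, 0, 0, 0, 0, -1], [0.37, -0.98, 0, 0, 0, 0, -1], [0.37, -0.98, 0, 0, 0, 0, -1]]}}

```text
time: 23.47
ee_pos: [0.5612, -0.0646, 0.1719]
eef_rot: [0.7, 0.714, 0.007, 0.004]
ft_force: [0.0, 0.5, 0.6]
width: 0.0867
```

View pics/w9c.png

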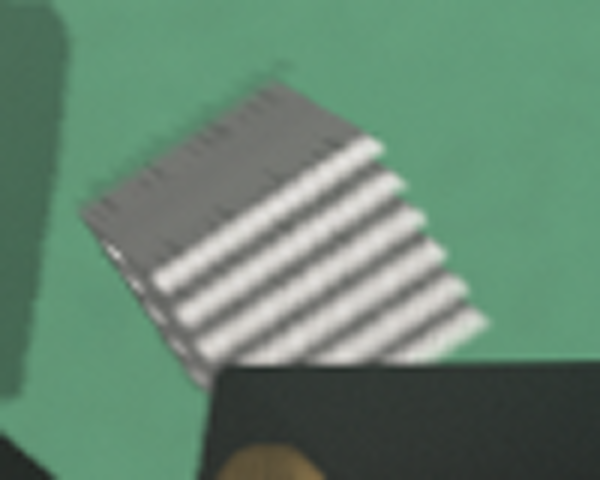

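Fins run at about +33° in the world and the chip's x axis at about +9°. I'll turn the jaws along the fins while approaching.

{"method": "send_rows", "body": {"commands": [[0.33, -0.9, 0, 0, 0, 0.9, -1], [0.33, -0.9, 0, 0, 0, 0.9, -1], [0.33, -0.9, 0, 0, 0, 0.9, -1], [0.33, -0.9, 0, 0, 0, 0.9, -1], [0.33, -0.9, 0, 0, 0, 0.9, -1], [0.33, -0.9, 0, 0, 0, 0.9, -1], [0, 0, 0, 0, 0, 0.9, -1], [0, 0, 0, 0, 0, 0, -1], [0, 0, 0, 0, 0, 0, -1]]}}

```text
time: 24.22
ee_pos: [0.6231, -0.2453, 0.1775]
eef_rot: [0.474, 0.88, 0.009, 0.005]
ft_force: [0.3, -0.2, -0.5]
width: 0.0871
```

```bash
python3 -c "
from h import *
st()
wr('w16')"
```

```text
t 24.22 pos [ 0.6231 -0.2453  0.1775] jawyaw 33.4 fix ax,ay(unit) [-0.142  0.194] F [ 0.3 -0.2 -0.5] w 0.0871 q7 0.63
```

View pics/w16.png

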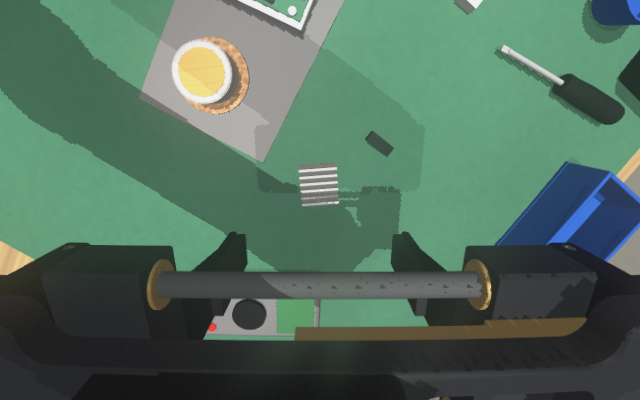

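```bash
python3 -c "
from h import *
im=cv2.imread('pics/w16.png')
cv2.imwrite('pics/w16c.png',cv2.resize(im[150:220,280:360],None,fx=8,fy=8,interpolation=cv2.INTER_NEAREST))
"
```

```text
(no output)
```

View pics/w16c.png

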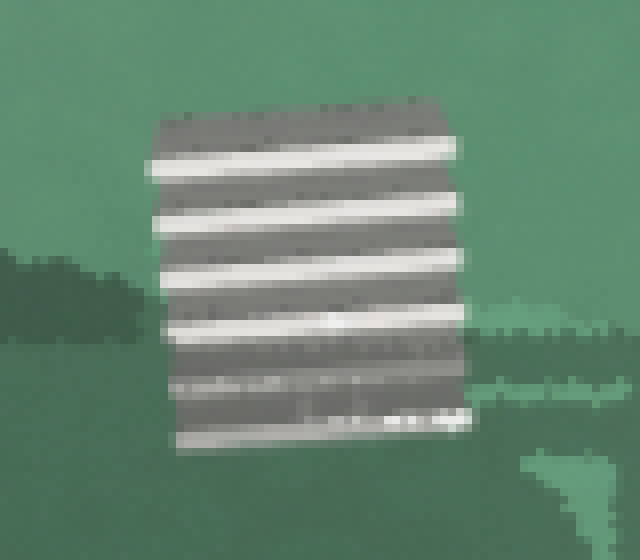

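```bash
python3 -c "
from h import *
import pickle
pose=pickle.load(open('pics/w16.pkl','rb'))
P=np.array([cast('wrist',(279.5+x/8,149.5+y/8),.032,pose)[:2] for x,y in [(147,160),(458,137),(472,428),(176,455)]])
print(P.round(4),P.mean(0))
for i in range(4):
    d=P[(i+1)%4]-P[i]; print(np.linalg.norm(d).round(4),np.degrees(np.arctan2(d[1],d[0])).round(1))
"
```

```text
[[ 0.5973 -0.2398]
 [ 0.6297 -0.215 ]
 [ 0.6538 -0.2469]
 [ 0.6222 -0.272 ]] [ 0.62574383 -0.24344379]
0.0408 37.5
0.04 -52.9
0.0403 -141.5
0.0407 127.8
```

Measured sink top: sides 40-41 mm, centre (0.6257, -0.2434), turned 37.7°. Descending.

{"method": "send_rows", "body": {"commands": [[0.08, 0.06, -0.3, -0.14, 0.19, 0.86, -1], [0, 0, -0.8, 0, 0, 0, -1], [0, 0, -0.8, 0, 0, 0, -1], [0, 0, -0.8, 0, 0, 0, -1], [0, 0, -0.7, 0, 0, 0, -1], [0, 0, -0.4, 0, 0, 0, -1], [0, 0, 0, 0, 0, 0, -1], [0, 0, 0, 0, 0, 0, -1]]}}

```text
time: 24.93
ee_pos: [0.6267, -0.2329, 0.0662]
eef_rot: [0.441, 0.897, 0.001, 0.003]
ft_force: [-0.1, -0.4, 0.8]
width: 0.0875
```

```bash
python3 -c "
from h import *
st()"
```

```text
t 24.93 pos [ 0.6267 -0.2329  0.0662] jawyaw 37.64 fix ax,ay(unit) [0.012 0.07 ] F [-0.1 -0.4  0.8] w 0.0875 q7 0.62
```

{"method": "send_rows", "body": {"commands": [[-0.03, -0.35, -0.1, 0, 0.07, 0, -1], [0, 0, -0.4, 0, 0, 0, -1], [0, 0, -0.4, 0, 0, 0, -1], [0, 0, 0, 0, 0, 0, -1], [0, 0, 0, 0, 0, 0, -1]]}}

```text
time: 25.35
ee_pos: [0.628, -0.2451, 0.0414]
eef_rot: [0.442, 0.897, -0.001, 0.003]
ft_force: [-0.2, -0.7, 0.1]
width: 0.087
```

```bash
python3 -c "
from h import *
st()
im,pose=wr('w17')
cv2.imwrite('pics/w17c.png',cv2.resize(im[170:350,210:430],None,fx=3,fy=3))"
```

```text
t 25.35 pos [ 0.628  -0.2451  0.0414] jawyaw 37.53 fix ax,ay(unit) [0.041 0.057] F [-0.2 -0.7  0.1] w 0.087 q7 0.63
```

View pics/w17c.png

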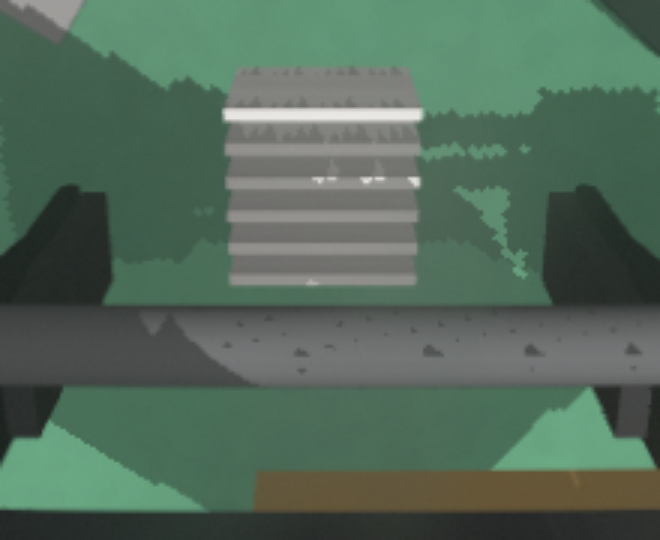

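```bash
python3 -c "
from h import *
import pickle
pose=pickle.load(open('pics/w17.pkl','rb'))
P=np.array([cast('wrist',(209.67+x/3,169.67+y/3),.032,pose)[:2] for x,y in [(222,109),(422,109),(416,286),(229,286)]])
print(P.round(4),P.mean(0))
for i in range(4):
    d=P[(i+1)%4]-P[i]; print(np.linalg.norm(d).round(4),np.degrees(np.arctan2(d[1],d[0])).round(1))
"
```

```text
[[ 0.5974 -0.2401]
 [ 0.6295 -0.2155]
 [ 0.654  -0.2474]
 [ 0.622  -0.272 ]] [ 0.62572648 -0.24378156]
0.0404 37.5
0.0403 -52.4
0.0404 -142.5
0.0403 127.7
```

Agrees with the first measurement: (0.6257, -0.2438) at 37.5°. Correcting and going down to z 0.010.

{"method": "send_rows", "body": {"commands": [[-0.08, 0.04, -0.3, 0.04, 0.05, 0, -1], [0, 0, -0.5, 0, 0, 0, -1], [0, 0, -0.2, 0, 0, 0, -1], [0, 0, 0, 0, 0, 0, -1], [0, 0, 0, 0, 0, 0, -1]]}}

```text
time: 25.82
ee_pos: [0.6249, -0.2435, 0.008]
eef_rot: [0.442, 0.897, 0.0, -0.0]
ft_force: [-1.6, -0.2, -0.6]
width: 0.0871
```

```bash
python3 -c "
from h import *
st()"
```

```text
t 25.82 pos [ 0.6249 -0.2435  0.008 ] jawyaw 37.53 fix ax,ay(unit) [-0.007 -0.005] F [-1.6 -0.2 -0.6] w 0.0871 q7 0.61
```

{"method": "send_rows", "body": {"commands": [[0.02, 0, 0.06, 0, 0, 0, 0], [0, 0, 0, 0, 0, 0, 0.2], [0, 0, 0, 0, 0, 0, 1], [0, 0, 0, 0, 0, 0, 1], [0, 0, 0, 0, 0, 0, 1], [0, 0, 0, 0, 0, 0, 1], [0, 0, 0, 0, 0, 0, 1], [0, 0, 0, 0, 0, 0, 1], [0, 0, 0, 0, 0, 0, 1]], "grip_force": 20}}

```text
time: 26.57
ee_pos: [0.6265, -0.2435, 0.0115]
eef_rot: [0.442, 0.897, 0.0, 0.001]
ft_force: [0.5, 0.0, 0.0]
width: 0.0397
```

```bash
python3 -c "
from h import *
st()"
```

```text
t 26.57 pos [ 0.6265 -0.2435  0.0115] jawyaw 37.54 fix ax,ay(unit) [0.001 0.018] F [0.5 0.  0. ] w 0.0397 q7 0.61
```

Gripped (39.7 mm). Lift, travel to the board, turn by about -28°.

{"method": "send_rows", "body": {"commands": [[0, 0, 0.4, 0, 0, 0, 1], [0, 0, 0.9, 0, 0, 0, 1], [0, 0, 0.9, 0, 0, 0, 1], [0, 0, 0.9, 0, 0, 0, 1], [0, 0, 0.7, 0, 0, 0, 1], [-0.5, 0.4, 0, 0, 0, -0.6, 1], [-0.6, 0.55, 0, 0, 0, -0.6, 1], [-0.6, 0.55, 0, 0, 0, -0.6, 1], [-0.6, 0.55, 0, 0, 0, -0.6, 1], [-0.6, 0.55, 0, 0, 0, -0.6, 1]]}}

```text
time: 27.4
ee_pos: [0.5374, -0.1647, 0.1365]
eef_rot: [0.561, 0.828, 0.002, 0.002]
ft_force: [-0.6, 0.6, 0.5]
width: 0.0399
```

{"method": "send_rows", "body": {"commands": [[-0.6, 0.4, 0, 0, 0, -0.6, 1], [-0.6, 0.4, 0, 0, 0, -0.6, 1], [-0.6, 0.4, 0, 0, 0, -0.6, 1], [-0.4, 0.1, 0, 0, 0, -0.6, 1], [0, 0, 0, 0, 0, 0, 1], [0, 0, 0, 0, 0, 0, 1]]}}

```text
time: 27.9
ee_pos: [0.4657, -0.1191, 0.1406]
eef_rot: [0.646, 0.763, -0.001, 0.004]
ft_force: [0.3, -0.5, -0.0]
width: 0.0398
```

```bash
python3 -c "
from h import *
st()
wr('w18')"
```

```text
t 27.9 pos [ 0.4657 -0.1191  0.1406] jawyaw 9.45 fix ax,ay(unit) [0.082 0.057] F [ 0.3 -0.5 -0. ] w 0.0398 q7 0.2
```

View pics/w18.png

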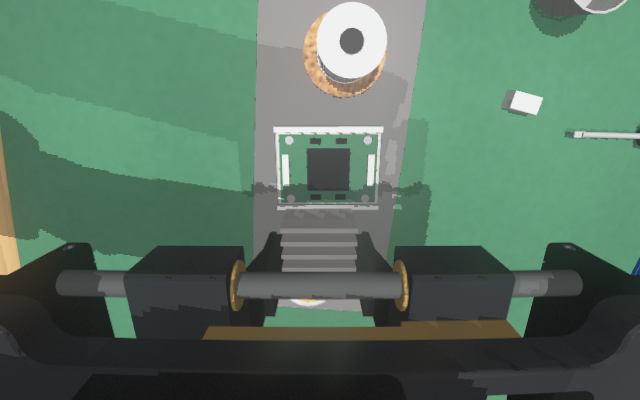

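Chip visible at (328,170), nearly square with the jaws. Measuring it.

```bash
python3 -c "
from h import *
import pickle
pose=pickle.load(open('pics/w18.pkl','rb')); im=cv2.imread('pics/w18.png')
g=cv2.cvtColor(im,cv2.COLOR_BGR2GRAY)
cv2.imwrite('pics/w18c.png',cv2.resize(im[115:220,260:395],None,fx=5,fy=5,interpolation=cv2.INTER_NEAREST))
sub=im[140:198,295:362]; hsv=cv2.cvtColor(sub,cv2.COLOR_BGR2HSV)
m=((hsv[...,1]<60)&(hsv[...,2]<90)).astype(np.uint8)*255
m=cv2.morphologyEx(m,cv2.MORPH_OPEN,np.ones((7,7)))
cs,_=cv2.findContours(m,cv2.RETR_EXTERNAL,cv2.CHAIN_APPROX_NONE)
c=max(cs,key=cv2.contourArea)+np.array([295,140]); print(cv2.boundingRect(c))
w=wcont('wrist',c,.025,pose); print('w18',cv2.minAreaRect(w*1000))
"
```

```text
(308, 149, 42, 42)
w18 ((471.73602294921875, -94.55858612060547), (38.6732177734375, 39.45186996459961), 9.410794258117676)
```

View pics/w18c.png

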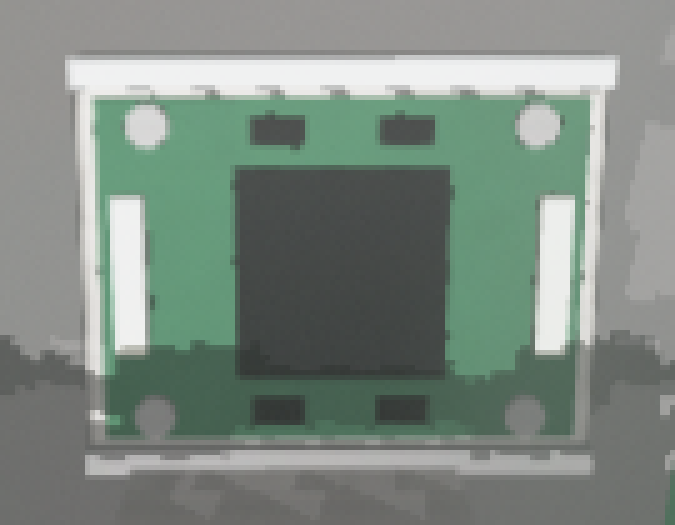

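{"method": "send_rows", "body": {"commands": [[0.2, 0.5, 0, 0.08, 0.06, 0, 1], [0, 0.3, -0.3, 0, 0, 0, 1], [0, 0, -0.6, 0, 0, 0, 1], [0, 0, -0.6, 0, 0, 0, 1], [0, 0, -0.3, 0, 0, 0, 1], [0, 0, 0, 0, 0, 0, 1], [0, 0, 0, 0, 0, 0, 1]]}}

```text
time: 28.53
ee_pos: [0.4761, -0.0941, 0.0838]
eef_rot: [0.644, 0.765, 0.002, 0.0]
ft_force: [0.5, 0.2, -0.4]
width: 0.04
```

```bash
python3 -c "
from h import *
st()"
```

```text
t 28.53 pos [ 0.4761 -0.0941  0.0838] jawyaw 9.89 fix ax,ay(unit) [-0.037  0.035] F [ 0.5  0.2 -0.4] w 0.04 q7 0.08
```

{"method": "send_rows", "body": {"commands": [[-0.14, 0, -0.2, -0.04, 0.03, -0.1, 1], [0, 0, -0.5, 0, 0, 0, 1], [0, 0, -0.3, 0, 0, 0, 1], [0, 0, 0, 0, 0, 0, 1], [0, 0, 0, 0, 0, 0, 1]]}}

```text
time: 28.95
ee_pos: [0.4728, -0.0948, 0.0542]
eef_rot: [0.648, 0.762, 0.0, 0.002]
ft_force: [0.9, -0.9, -0.7]
width: 0.0399
```

```bash
python3 -c "
from h import *
st()"
```

```text
t 28.95 pos [ 0.4728 -0.0948  0.0542] jawyaw 9.28 fix ax,ay(unit) [0.019 0.033] F [ 0.9 -0.9 -0.7] w 0.0399 q7 0.03
```

{"method": "send_rows", "body": {"commands": [[-0.04, 0.01, -0.25, 0.02, 0.03, 0.02, 1], [0, 0, -0.15, 0, 0, 0, 1], [0, 0, 0, 0, 0, 0, 1], [0, 0, 0, 0, 0, 0, 1]]}}

```text
time: 29.28
ee_pos: [0.4723, -0.0949, 0.0425]
eef_rot: [0.647, 0.762, 0.0, 0.001]
ft_force: [-0.5, -1.1, -1.3]
width: 0.0398
```

```bash
python3 -c "
from h import *
st()
im,pose=wr('w19')
cv2.imwrite('pics/w19c.png',cv2.resize(im[150:350,210:430],None,fx=3,fy=3))"
```

```text
t 29.28 pos [ 0.4723 -0.0949  0.0425] jawyaw 9.36 fix ax,ay(unit) [0.009 0.02 ] F [-0.5 -1.1 -1.3] w 0.0398 q7 0.02
```

View pics/w19c.png

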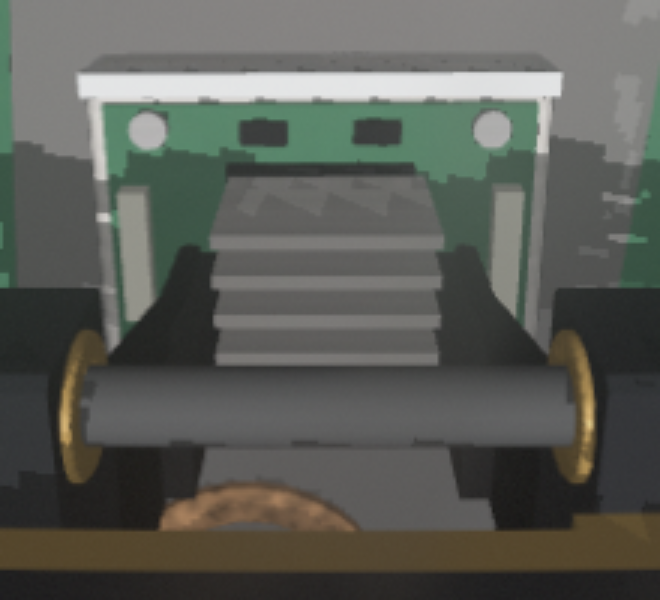

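```bash
python3 -c "
from h import *
import pickle
pose=pickle.load(open('pics/w19.pkl','rb'))
f=lambda x,y,z:cast('wrist',(209.67+x/3,149.67+y/3),z,pose)[:2]
a=np.radians(9.4); R=np.array([[np.cos(a),np.sin(a)],[-np.sin(a),np.cos(a)]])
T=pose[0][:2]
for n,x,y,z in [('chipL',226,164,.025),('chipR',415,164,.025),('sinkbL',229,178,.031),('sinkbR',430,178,.031),('sinktL',211,237,.063),('sinktR',443,237,.063),('holdL',78,73,.024),('holdR',563,73,.024)]:
    print(n,f(x,y,z).round(4),'rel jaw frame mm',(R@(f(x,y,z)-T)*1000).round(1))
"
```

```text
chipL [ 0.4483 -0.0774] rel jaw frame mm [-20.9  21.2]
chipR [ 0.4877 -0.0709] rel jaw frame mm [19.1 21.1]
sinkbL [ 0.4496 -0.0783] rel jaw frame mm [-19.6  20.1]
sinkbR [ 0.4904 -0.0716] rel jaw frame mm [21.7 20. ]
sinktL [ 0.4498 -0.0781] rel jaw frame mm [-19.4  20.2]
sinktR [ 0.489  -0.0717] rel jaw frame mm [20.3 20.2]
holdL [ 0.4153 -0.0631] rel jaw frame mm [-51.   40.6]
holdR [ 0.5144 -0.0468] rel jaw frame mm [49.4 40.6]
```

In this close view the sink sits about 1.5 mm off the chip in the jaw direction. Correcting before setting it down.

{"method": "send_rows", "body": {"commands": [[-0.055, 0.02, -0.08, 0, 0.02, 0, 1], [0, 0, 0, 0, 0, 0, 1], [0, 0, 0, 0, 0, 0, 1]]}}

```text
time: 29.58
ee_pos: [0.4708, -0.0943, 0.0404]
eef_rot: [0.647, 0.762, -0.0, 0.001]
ft_force: [-0.4, -0.5, -1.1]
width: 0.0399
```

```bash
python3 -c "
from h import *
st()
im,pose=wr('w20')
cv2.imwrite('pics/w20c.png',cv2.resize(im[150:300,260:380],None,fx=5,fy=5))"
```

```text
t 29.58 pos [ 0.4708 -0.0943  0.0404] jawyaw 9.35 fix ax,ay(unit) [0.012 0.006] F [-0.4 -0.5 -1.1] w 0.0399 q7 0.02
```

View pics/w20c.png

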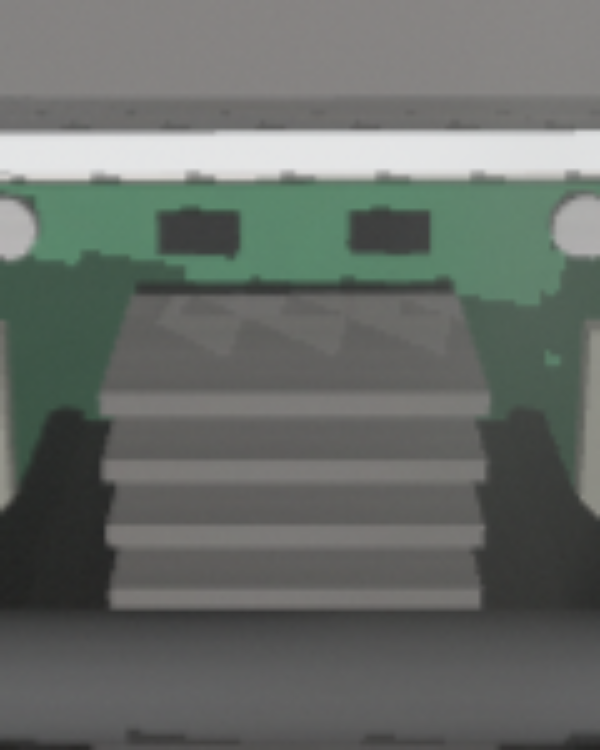

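Sink and chip now line up (both centred about column 295 of the crop). Lowering.

{"method": "send_rows", "body": {"commands": [[0, 0, -0.13, 0, 0, 0, 1], [0, 0, 0, 0, 0, 0, 1], [0, 0, 0, 0, 0, 0, 1]]}}

```text
time: 29.88
ee_pos: [0.4713, -0.0944, 0.0365]
eef_rot: [0.647, 0.762, -0.0, 0.001]
ft_force: [-0.5, 0.5, -0.3]
width: 0.0402
```

```bash
python3 -c "
from h import *
st()"
```

```text
t 29.88 pos [ 0.4713 -0.0944  0.0365] jawyaw 9.35 fix ax,ay(unit) [0.015 0.017] F [-0.5  0.5 -0.3] w 0.0402 q7 0.01
```

{"method": "send_rows", "body": {"commands": [[-0.01, 0, -0.06, 0, 0, 0, 1], [0, 0, 0, 0, 0, 0, 1]]}}

```text
time: 30.05
ee_pos: [0.4716, -0.0945, 0.036]
eef_rot: [0.647, 0.762, -0.0, 0.001]
ft_force: [0.1, -1.1, -1.2]
width: 0.0396
```

```bash
python3 -c "
from h import *
st()
im,pose=wr('w21')
cv2.imwrite('pics/w21c.png',cv2.resize(im[150:300,260:380],None,fx=5,fy=5))"
```

```text
t 30.05 pos [ 0.4716 -0.0945  0.036 ] jawyaw 9.35 fix ax,ay(unit) [0.029 0.02 ] F [ 0.1 -1.1 -1.2] w 0.0396 q7 0.01
```

View pics/w21c.png

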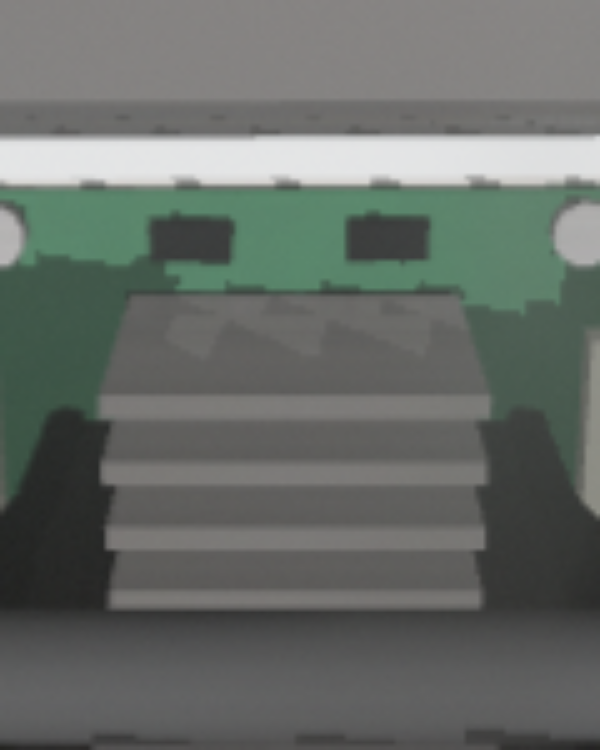

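Residual about 0.7 mm; a small nudge, then release.

{"method": "send_rows", "body": {"commands": [[-0.03, 0, -0.02, 0, 0, 0, 1], [0, 0, 0, 0, 0, 0, 1], [0, 0, 0, 0, 0, 0, -1], [0, 0, 0, 0, 0, 0, -1], [0, 0, 0, 0, 0, 0, -1], [0, 0, 0, 0, 0, 0, -1], [0, 0, 0.4, 0, 0, 0, -1], [0, 0, 0.8, 0, 0, 0, -1], [0, 0, 0.9, 0, 0, 0, -1], [0, 0, 0.9, 0, 0, 0, -1]]}}

```text
time: 30.93
ee_pos: [0.4662, -0.0927, 0.1248]
eef_rot: [0.646, 0.763, -0.001, -0.004]
ft_force: [1.3, -0.7, -0.3]
width: 0.0831
```

```bash
python3 -c "
from h import *
st()
im,pose=wr('w22')
cv2.imwrite('pics/w22c.png',cv2.resize(im[120:280,240:400],None,fx=4,fy=4))"
```

```text
t 30.93 pos [ 0.4662 -0.0927  0.1248] jawyaw 9.46 fix ax,ay(unit) [-0.039 -0.088] F [ 1.3 -0.7 -0.3] w 0.0831 q7 0.13
```

View pics/w22c.png

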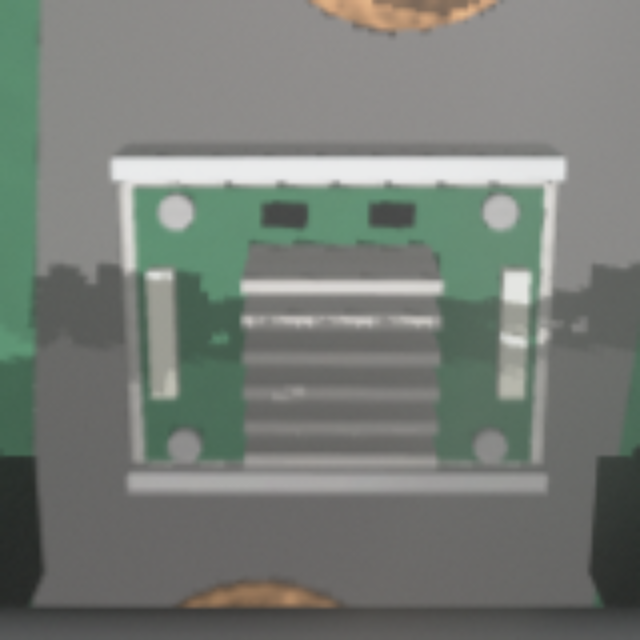

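```bash
python3 -c "
from h import *
import pickle
pose=pickle.load(open('pics/w22.pkl','rb'))
f=lambda x,y,z:cast('wrist',(239.6+x/4,119.6+y/4),z,pose)[:2]
a=np.radians(9.4); R=np.array([[np.cos(a),np.sin(a)],[-np.sin(a),np.cos(a)]])
T=np.array([.4715,-.0945])
for n,x,y,z in [('s TL',242,281,.057),('s TR',443,281,.057),('s BR',438,466,.057),('s BL',245,466,.057),('hTL',111,157,.024),('hTR',567,157,.024),('hBL',127,493,.024),('hBR',548,492,.024)]:
    print(n,(R@(f(x,y,z)-T)*1000).round(1))
"
```

```text
s TL [-19.8  20.2]
s TR [20.4 20.3]
s BR [ 20.7 -19.8]
s BL [-19.8 -19.9]
hTL [-50.8  40. ]
hTR [50.5 40.2]
hBL [-50.8 -41.5]
hBR [ 50.9 -40.8]
```

The sink is centred on the holder to within about 0.7 mm and square with it. Retreating for a final look.

{"method": "send_rows", "body": {"commands": [[0, 0, 0.8, 0, 0, 0, -1], [0, 0, 0.8, 0, 0, 0, -1], [0, -0.5, 0.8, 0, 0, 0, -1], [0, -1, 0.4, 0, 0, 0, -1], [0, -1, 0, 0, 0, 0, -1], [-0.2, -1, 0, 0, 0, 0, -1], [-0.3, -1, 0, 0, 0, 0, -1], [-0.3, -1, 0, 0, 0, 0, -1], [-0.3, -1, 0, 0, 0, 0, -1], [-0.3, -1, 0, 0, 0, 0, -1]]}}

```text
time: 31.82
ee_pos: [0.4289, -0.3165, 0.2313]
eef_rot: [0.638, 0.77, 0.001, 0.007]
ft_force: [0.4, -0.4, 0.6]
width: 0.0869
```

{"method": "send_rows", "body": {"commands": [[-0.4, -1, 0, 0, 0, 0, -1], [-0.4, -1, 0, 0, 0, 0, -1], [-0.4, -1, 0, 0, 0, 0, -1], [-0.4, -1, 0, 0, 0, 0, -1], [0, 0, 0, 0, 0, 0, -1], [0, 0, 0, 0, 0, 0, -1]]}}

```text
time: 32.32
ee_pos: [0.3736, -0.4482, 0.2351]
eef_rot: [0.641, 0.767, 0.001, 0.008]
ft_force: [1.0, 1.3, -0.0]
width: 0.087
```

```bash
python3 -c "
from h import *
st()
t=r.camera('top'); cv2.imwrite('pics/topF.png',cv2.resize(t[150:320,165:470],None,fx=2.6,fy=2.6,interpolation=cv2.INTER_CUBIC))
s=r.camera('scene'); cv2.imwrite('pics/sceneF.png',cv2.resize(s[120:310,160:520],None,fx=2.2,fy=2.2,interpolation=cv2.INTER_CUBIC))
"
```

```text
t 32.32 pos [ 0.3736 -0.4482  0.2351] jawyaw 10.24 fix ax,ay(unit) [0.099 0.16 ] F [ 1.   1.3 -0. ] w 0.087 q7 0.84
```

View pics/topF.png

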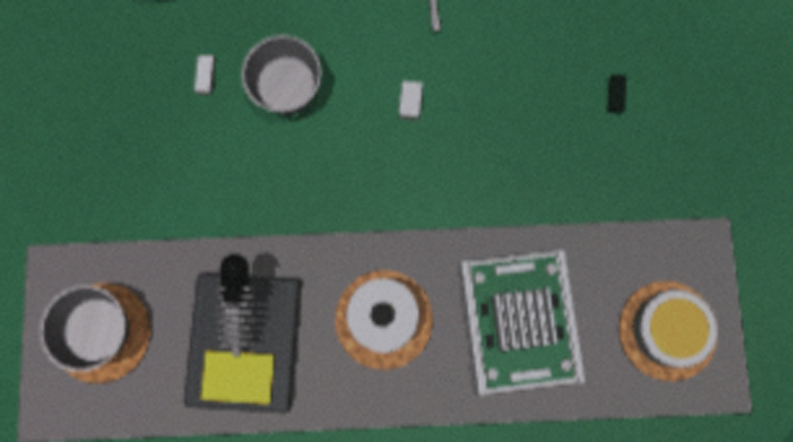

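View pics/sceneF.png

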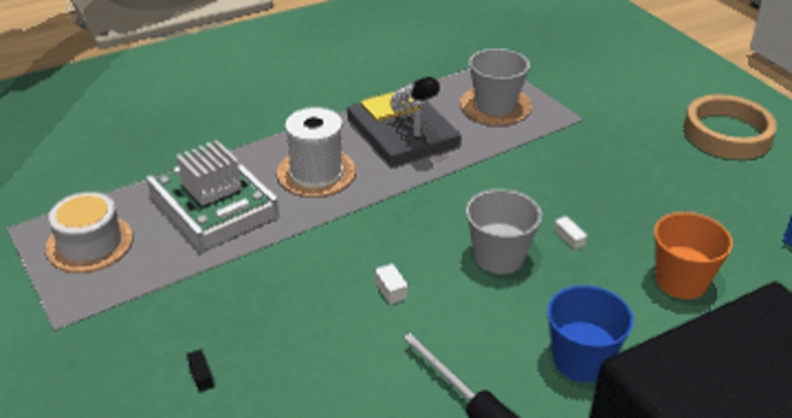

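Both final pictures show everything upright on its pad. One numeric check against the top camera, then I'll hand in.

```bash
python3 -c "
from h import *
f=lambda x,y,z:cast('top',(164.7+x/2.6,149.7+y/2.6),z)[:2].round(4)
print('cup',f(84.5,328,.055),'pad .447 .2286'); print('spool',f(382.5,315.5,.06),'pad .4669 .0106'); print('tin',f(679,327,.039),'pad .4688 -.2096'); print('sink',f(526.5,319,.057),'chip .470 -.0945'); print('lowcup rim',f(281.5,74.5,.05))
r.close_job()"
```

```text
cup [0.4482 0.2262] pad .447 .2286
spool [0.4669 0.0101] pad .4669 .0106
tin [ 0.4699 -0.2095] pad .4688 -.2096
sink [ 0.4695 -0.0945] chip .470 -.0945
lowcup rim [0.6476 0.0983]
the job is handed in; nothing more can be done
```

I finished the layout and handed it in after about 32 s of robot time. In the order asked:
- **Spool:** on the middle pad.
- **Flux tin:** on the right pad, on the other side of the board holder.
- **Upper steel cup:** lifted straight off and stood on the left pad, beyond the iron stand.
- **Heat sink:** on the chip, fins up, turned square with it.

The last pictures showed everything upright. The top camera's final check put the spool, tin and sink within about 1 mm of centre. It put the cup about 2.7 mm off, but the wrist camera had it 1.6 mm off; that gap is about the 2 mm calibration error. The wrist view had the sink square with the board holder and about 0.8 mm off centre.

The lower cup is still standing. The top camera puts it within about 1 mm of where the nested pair was, and the wrist camera had read the pair about 3 mm further out.

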